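# Layer a heat-spreader stack for bonding

### The arm

A 6-joint arm with a two-finger parallel gripper is mounted at the origin on a cart in front of the work surface, level with it; the furniture and walls round the work are solid. World frame = base frame: x ahead of the robot, y to its left, z up, the work surface at z = 0. Lengths are in mm, angles in rad, forces in N, time in s.
With the tool pointing down it reaches from about 350 to 775 mm from the base axis. Payload 5.5 kg.
Tool frame: the origin (TCP) lies on the mounting face of the last link; the fingertips stand 173 mm ahead of it and the grasp point (between the pads) lies 155 mm ahead of it; z points along the fingers, x is the direction in which the jaws open and shut, and the axes are right-handed (so a half turn about z gives the same grasp; the last joint's range is limited). The gripper opens to 85 mm and grips with 20 to 120 N. Pads are 22 mm wide; open, the fingers measure 114 mm over their backs; the gripper's body (76 mm by 85 mm) begins 54 mm behind the grasp point. The pads swing forward as they close: fully open they stand 13 mm farther back than shut.
Start: joints at [0.962, 0.313, 0.046, 1.304, 0, 1.431], TCP at [259.815, 512.981, 404.723] pointing down, gripper open.
Joint ranges: [-2.76, 2.76], [-0.86, 1.69], [-1.03, 1.26], [-2.2, 2.34], [-1.47, 1.5], [-3.14, 3.14]. Speed limits (rad/s): [2.57, 2.57, 3.14, 3.14, 3.14, 3.14].

### API

Orientations are given as a rotation vector (axis times angle).
In Python, from workcell import bot gives the robot as it stands.
- The arm moves only by the shell command python3 -m creep 'ROWS'. ROWS is a JSON object of lists of equal length, an entry for each row: "twist": the turn, a rotation vector about the world's x, y, z in rad, a list of three; "xyz": the shift along the world's x, y, z in mm, a list of three; "fingers": the opening, from -1 (shut) to 1 (fully open), so that 0 is half open. A call has 1 to 12 rows; each row shifts and turns the commanded pose from where the row before left it; what a row does not reach is not made up. A row lasts 1/12 s, in which the tool goes at most 41.7 mm and 7.16 degrees, less where a joint would pass 70% of its speed; a pose out of reach is approached as far as the arm can. A call with a gripper value outside its range is refused whole. The fingers move at their own pace and stop on an object; the grip force is fixed at half the most. Time passes only in rows, so rows that do not move let the fingers close. It gives the time, the measured TCP pose, the force and the opening at its end, in the units of the state.
- bot.get_obs(): the state, without advancing time (a new reading comes with each control period).
- bot.grab_frame(name): name is "side" or "top"; returns a dict with "color" (400x640x3 uint8, red, green, blue), "z_map" (400x640 float32, mm along the optical axis (not along the pixel's ray), 0 where there is no reading), "fx", "fy", "cx", "cy" (pixels), "position" and "rotation" of the camera in the world. Camera axes: x right, y down, z forward; pixel columns grow to the right and rows downward; lengths in mm; the calibration is good to about 2 mm. A picture is of the moment at which its call begins.
- bot.job_done(): hands the job in, once; it reports no verdict.
The state is a dict: "t": time; "q": joint angles; "qd": joint speeds; "joint_torque": joint torques, N m; "tool_pos": TCP position; "ee_rot": TCP orientation; "wrist_force": force on the tool from outside, world axes, zero at the start; "moment": the same for the moment, N m; "finger_gap": finger opening in mm.
Only numpy, scipy, OpenCV 4.12 (cv2) and the standard library are available. Lean on these libraries where they do the work, as an engineer would, in place of code of your own. Each camera call takes 0.05 s, during which the arm holds its last target.

### The job

Build the heat-spreader stack on the steel plate for bonding: slide the metal disc off the low table onto the centre of the plate, then slide the white ceramic disc off the high table so that it lies centred on the metal disc, and finally set the steel weight upright in the centre on top. Slide the two discs, do not lift them; the ceramic is brittle, so push it gently and put the weight down softly. Leave the solder spool, side cutters, multimeter and bottle where they are.

Things in the scene. Friction and masses are not known exactly. Their poses are not given: they have to be found in the camera images.
- plate: Fixed rectangular steel assembly plate, 124 (its x) x 104 (its y) x 20 mm, flat top with an engraved ring of 100 mm diameter round its centre. Origin: centre of its underside, on the bench; the top is 20 mm above. One loading table stands on its +y side and one on its -y side (which is which varies), their near edges 62 mm from the plate's centre, 10 mm gap to the plate's edge.
- low_table: Fixed low sheet-metal loading table, 136 (x) x 120 (y, toward the plate) mm, same yaw as the plate; flat top 21 mm above the bench (1 mm above the plate's top), side lips 4 mm high at its two x sides (124 mm clear between them), both y ends open. Carries the metal disc. Origin: centre of its underside.
- high_table: Fixed high sheet-metal loading table, like the low one but with its flat top 37 mm above the bench, which is 1 mm above the metal disc's top when that disc lies on the plate. Carries the white ceramic disc. Origin: centre of its underside.
- spreader: Loose plain aluminium disc, the heat spreader: 96 mm diameter, 16 mm thick, about 0.45 kg, lying flat on the low table. Too wide to grasp across. Origin: centre of its underside, z up.
- ceramic: Loose white ceramic disc, the insulator: 90 mm diameter, 12 mm thick, about 0.22 kg, lying flat on the high table. Brittle; too wide to grasp across. Origin: centre of its underside, z up.
- weight: Loose dark steel pressing weight, standing upright on the bench to the left or right: round foot 62 mm diameter and 22 mm high, thin neck, round grip knob 30 mm diameter from 40 to 56 mm above its underside, about 0.35 kg. Origin: centre of its underside, z up.
- spool: Bystander: solder spool standing on its flange, 62 mm diameter, 48 mm high, on the bench on the other side of the tables from the weight. Origin: centre of its underside.
- cutters: Bystander: red-handled side cutters lying on the bench, 63 x 139 x 11 mm. Origin: centre of its underside.
- meter: Bystander: yellow multimeter lying on the bench behind the plate, 150 x 78 x 45 mm. Origin: centre of its underside.
- flux: Bystander: white bottle with a red cap, 38 mm diameter, 85 mm high, standing behind the plate. Origin: centre of its underside.
There are look-alikes about, which are no part of the job. Leave any blue look-alike of the plate alone.

How it is judged:
By the outcome, as a careful person would: the job done as asked, in the order asked, and still so for the second after the job is handed in, with the robot touching nothing.
It also fails if it takes over 69 s, if anything falls off the work surface, if the arm or the gripper's body presses on something with over 40 N, if the wrist force passes 120 N, or if a joint passes its speed limit or range.

## Working session

There is one attempt and no reset: what is moved stays moved. The work goes in short steps, Python scripts to look and compute and a shell command to move; the robot and the scene stay as the last step left them, time stands still between calls to the robot, and variables do not carry over. Pictures are saved under pics/ and viewed, and the job is handed in when it is done.

```bash
mkdir -p pics; ls; python3 - <<'E'
from workcell import bot
import cv2,numpy as np
o=bot.get_obs()
for k,v in o.items(): print(k,np.round(v,3))
for n in("side","top"):
    f=bot.grab_frame(n); cv2.imwrite(f"pics/{n}0.png",f["color"][:,:,::-1]); np.savez(f"/tmp/{n}0.npz",**f)
    print(n,f["fx"],f["fy"],f["cx"],f["cy"],f["position"],f["rotation"])
E
```

```text
pics
t 0.0
q [0.962 0.314 0.045 1.304 0.    1.431]
qd [-0.001 -0.001  0.001 -0.     0.     0.   ]
joint_torque [ 1.0000e-03 -4.8063e+01  2.9853e+01  1.9000e-02 -0.0000e+00 -0.0000e+00]
tool_pos [259.681 512.787 403.81 ]
ee_rot [ 2.676  1.644 -0.003]
wrist_force [ 0.69   0.705 -0.164]
moment [-0.013  0.002 -0.019]
finger_gap 85.312
side 430.14156810117123 430.14156810117123 320.7214990472881 202.74034916317814 [  117.70606416 -1019.61252929   576.12272209] [-1.96652723  0.41983314 -0.27583112]
top 367.4193835534305 367.4193835534305 318.9379459857013 204.41875967257718 [ 403.8743813    18.86432263 1210.21203771] [-2.16167295  2.14662181 -0.18131629]
```

View pics/side0.png

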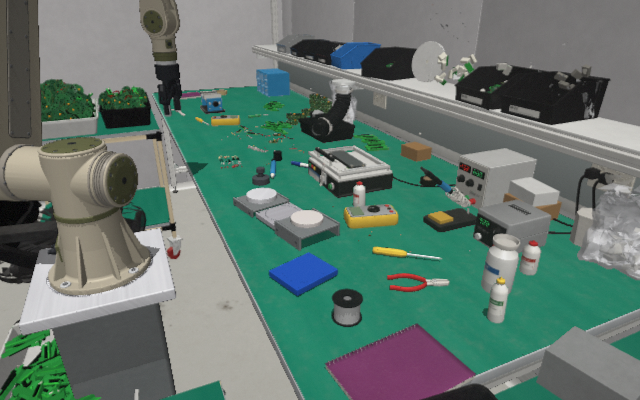

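View pics/top0.png

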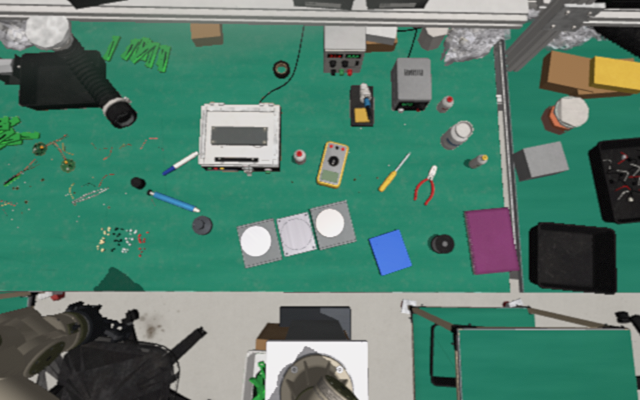

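The top view shows the grey plate at (297,233) between two tables at (258,242) and (331,224). The weight is at (202,225), the blue look-alike at (390,252) and the spool at (441,243). Next I'll enlarge and measure.

```bash
cat > h.py <<'E'
import numpy as np,cv2
from scipy.spatial.transform import Rotation as R
def load(n): return dict(np.load(n))
def world(f,uv,z=None,depth=None):
    uv=np.atleast_2d(uv).astype(float)
    d=np.c_[(uv[:,0]-f["cx"])/f["fx"],(uv[:,1]-f["cy"])/f["fy"],np.ones(len(uv))]
    d=R.from_rotvec(f["rotation"]).apply(d)
    s=(z-f["position"][2])/d[:,2] if depth is None else depth
    return f["position"]+d*np.reshape(s,(-1,1))
def cloud(f):
    v,u=np.mgrid[0:400,0:640]
    return world(f,np.c_[u.ravel(),v.ravel()],depth=f["z_map"].ravel()).reshape(400,640,3)
E
python3 - <<'E'
from h import *
a=load("/tmp/top0.npz");b=load("/tmp/side0.npz")
A=a["color"][185:285,180:380,::-1]; B=b["color"][140:260,200:400,::-1]
cv2.imwrite("pics/crop0.png",np.vstack([cv2.resize(A,(600,300),interpolation=2),cv2.resize(B,(500,300),interpolation=2)[:, :].copy() if 0 else cv2.resize(B,(600,300),interpolation=2)]))
P=cloud(a)
for n,(u,v) in dict(L=(257,241),plate=(297,233),R=(330,223),weight=(202,225),Ledge=(243,258),Redge=(350,238),blue=(390,252),spool=(441,243),bench=(300,270)).items(): print(n,P[v-1:v+2,u-1:u+2].reshape(-1,3).mean(0).round(1),a["color"][v,u])
E
```

```text
L [459.4 191.2  35.6] [242 241 242]
plate [486.7  65.3  21.5] [206 200 207]
R [517.2 -40.   49.2] [242 238 236]
weight [507.6 362.4  52.2] [64 66 70]
Ledge [405.9 237.5  14.3] [125 145 137]
Redge [ 470.8 -104.5   36.8] [150 152 152]
blue [ 427.6 -235.3   20. ] [ 77 123 223]
spool [ 456.8 -396.2   37.3] [46 45 45]
bench [368.4  54.7  -0.8] [ 46 134 107]
```

View pics/crop0.png

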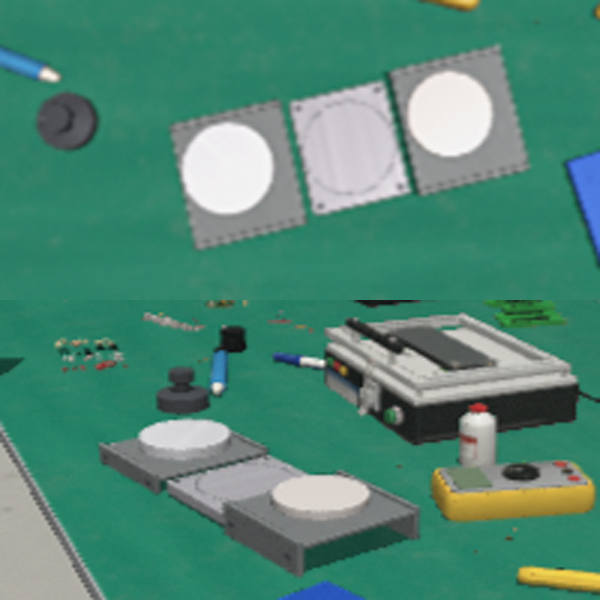

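```bash
cat > m.py <<'E'
from h import *
from scipy.optimize import least_squares
def circ(f,mask,z):
    cs,_=cv2.findContours(mask.astype(np.uint8),0,1) if 0 else cv2.findContours(mask.astype(np.uint8),cv2.RETR_EXTERNAL,cv2.CHAIN_APPROX_NONE)
    c=max(cs,key=cv2.contourArea)[:,0]
    p=world(f,c,z)[:,:2]
    r=least_squares(lambda q:np.hypot(*(p-q[:2]).T)-q[2],[*p.mean(0),45],loss='soft_l1').x
    return r,c
E
python3 - <<'E'
from m import *
f=load("/tmp/top0.npz");g=load("/tmp/side0.npz")
for n,fr,box in(("top",f,((225,275,215,270),(305,350,200,245))),("side",g,((240,285,180,212),(286,330,205,232)))):
  for (u0,u1,v0,v1),z in zip(box,(37,49)):
    c=fr["color"].astype(int); m=np.zeros((400,640),bool); m[v0:v1,u0:u1]=(c.min(2)>215)[v0:v1,u0:u1]
    r,_=circ(fr,m,z); print(n,z,r.round(1),m.sum())
# plate
c=f["color"].astype(int); hsv=cv2.cvtColor(f["color"],cv2.COLOR_RGB2HSV)
m=np.zeros((400,640),np.uint8); s=np.s_[205:262,272:322]; m[s]=((c.min(2)>165)&(c.min(2)<228))[s]
m=cv2.morphologyEx(m,cv2.MORPH_OPEN,np.ones((5,5)))
n,l,st,ce=cv2.connectedComponentsWithStats(m); i=l[233,297]; print(st[i])
cs,_=cv2.findContours((l==i).astype(np.uint8),0,1) if 0 else cv2.findContours((l==i).astype(np.uint8),cv2.RETR_EXTERNAL,cv2.CHAIN_APPROX_NONE)
p=world(f,cs[0][:,0],20)[:,:2].astype(np.float32)
print(cv2.minAreaRect(p))
# whole non-green blob
ng=((c[:,:,1]-c[:,:,0])<25).astype(np.uint8); n,l,st,ce=cv2.connectedComponentsWithStats(ng); i=l[233,297]; print(st[i])
vis=f["color"][:,:,::-1].copy(); vis[l==i]=(0,0,255); vis[m>0]=(255,0,0)
cv2.imwrite("pics/mask0.png",cv2.resize(vis[190:280,200:370],(680,360),interpolation=0))
E
```

```text
top 37 [460.3 196.2  45.4] 688
top 49 [518.3 -38.9  41.8] 592
side 37 [465.  190.3  43.5] 59Traceback (most recent call last):
  File "<stdin>", line 6, in <module>
  File "m.py", line 5, in circ
    c=max(cs,key=cv2.contourArea)[:,0]
      ~~~^^^^^^^^^^^^^^^^^^^^^^^^
ValueError: max() iterable argument is empty
```

```bash
python3 - <<'E'
from m import *
f=load("/tmp/top0.npz");g=load("/tmp/side0.npz")
c=g["color"].astype(int)
for (u0,u1,v0,v1),z in (((240,285,180,212),37),((286,330,203,232),49)):
    sub=c[v0:v1,u0:u1].min(2); print(np.percentile(sub,[5,30,60,90]))
    m=np.zeros((400,640),bool); m[v0:v1,u0:u1]=sub>190
    print("side",z,circ(g,m,z)[0].round(1))
c=f["color"].astype(int)
m=np.zeros((400,640),np.uint8); s=np.s_[205:262,272:322]; m[s]=((c.min(2)>165)&(c.min(2)<230))[s]
m=cv2.morphologyEx(m,cv2.MORPH_CLOSE,np.ones((3,3)));m=cv2.morphologyEx(m,cv2.MORPH_OPEN,np.ones((5,5)))
n,l,st,ce=cv2.connectedComponentsWithStats(m); i=l[233,297]; print(st[i])
cs,_=cv2.findContours((l==i).astype(np.uint8),cv2.RETR_EXTERNAL,cv2.CHAIN_APPROX_NONE)
p=world(f,cs[0][:,0],20)[:,:2].astype(np.float32)
print(cv2.minAreaRect(p))
ng=((c[:,:,1]-c[:,:,0])<25).astype(np.uint8); n,l,st,ce=cv2.connectedComponentsWithStats(ng); i=l[233,297]; print(st[i])
vis=f["color"][:,:,::-1].copy(); vis[l==i]=(0,0,255); vis[m>0]=(255,0,0)
cv2.imwrite("pics/mask0.png",np.vstack([cv2.resize(vis[195:275,225:365],(700,300+100),interpolation=0)]))
# weight
w=((c.max(2)<100)&(np.abs(c[:,:,1]-c[:,:,0])<25)); mm=np.zeros((400,640),bool); mm[212:240,188:216]=w[212:240,188:216]
print("weight foot top z22",circ(f,mm,22)[0].round(1))
P=cloud(f); q=P[212:240,188:216].reshape(-1,3); k=q[:,2]>46; print("knob pts",k.sum(),q[k].mean(0), (q[k].min(0)+q[k].max(0))/2)
k=(q[:,2]>12)&(q[:,2]<30); print("foot",(q[k].min(0)+q[k].max(0))/2,np.ptp(q[k],axis=0))
E
```

```text
[ 37.  54. 125. 213.]
side 37 [461.2 194.8  43.6]
[ 40. 121. 159. 208.]
side 49 [519.1 -38.5  41. ]
[ 278  214   37   42 1169]
((484.28369140625, 69.0326156616211), (121.69380950927734, 102.74819946289062), 14.294227600097656)
[ 277  212   40   45 1258]
weight foot top z22 [510.3 371.3  29.3]
knob pts 78 [510.51054113 374.47708766  55.50262186] [510.24916971 375.30400389  54.13630468]
foot [510.45678448 374.03215066  21.01077327] [58.61576435 61.48340318 17.59715968]
```

View pics/mask0.png

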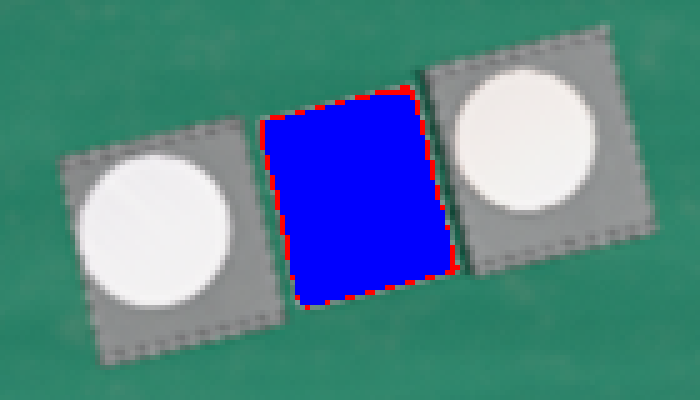

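The candidates for the two discs are both bright. The one at top (257,241), on the +y table, has its top at about z 36, so it is the metal spreader on the low table. The one at (330,223), on the −y table, has its top at z 49, so it is the warm-white ceramic on the high table. The crop confirms it, because the right table is visibly taller.

The plate is the grey one with the engraved ring at (297,233), not the blue slab. Its centre is about (484,69) and its yaw about 14.3°.

Next I'll move behind the spreader with the jaws across the push direction.

```bash
python3 -m creep '{"xyz":[[20.5,-28.3,-18],[20.5,-28.3,-18],[20.5,-28.3,-18],[20.5,-28.3,-18],[20.5,-28.3,-18],[20.5,-28.3,-18],[20.5,-28.3,-18],[20.5,-28.3,-18],[20.5,-28.3,-18],[0,0,0],[0,0,0]],"twist":[[0,0,-0.095],[0,0,-0.095],[0,0,-0.095],[0,0,-0.095],[0,0,-0.095],[0,0,-0.095],[0,0,-0.095],[0,0,-0.095],[0,0,-0.095],[0,0,0],[0,0,0]],"fingers":[0.18,0.18,0.18,0.18,0.18,0.18,0.18,0.18,0.18,0.18,0.18]}'
cat > snap.py <<'E'
import sys
from m import *
from workcell import bot
k=sys.argv[1]
for n in sys.argv[2:]:
    f=bot.grab_frame(n); np.savez(f"/tmp/{n}{k}.npz",**f)
    u0,u1,v0,v1=(180,380,160,280) if n=="top" else (200,400,120,260)
    cv2.imwrite(f"pics/{n}{k}.png",cv2.resize(f["color"][v0:v1,u0:u1,::-1],None,fx=4,fy=4,interpolation=2))
o=bot.get_obs(); print(o["t"],np.round(o["tool_pos"],1),np.round(o["ee_rot"],3),np.round(o["wrist_force"],1),round(o["finger_gap"],1))
print("tool x-axis yaw",np.degrees(np.arctan2(*R.from_rotvec(o["ee_rot"]).as_matrix()[[1,0],0])))
E
python3 snap.py 1 side top
```

```text
t: 1.02
tool_pos: [444.6, 256.5, 241.3]
ee_rot: [3.118, 0.382, -0.005]
wrist_force: [-0.2, 0.6, 1.0]
finger_gap: 50.3
1.1167 [444.1 258.4 242.7] [-3.117e+00 -3.880e-01  1.000e-03] [ 0.3 -0.4  0.1] 50.7
tool x-axis yaw 14.180186619150456
```

View pics/side1.png

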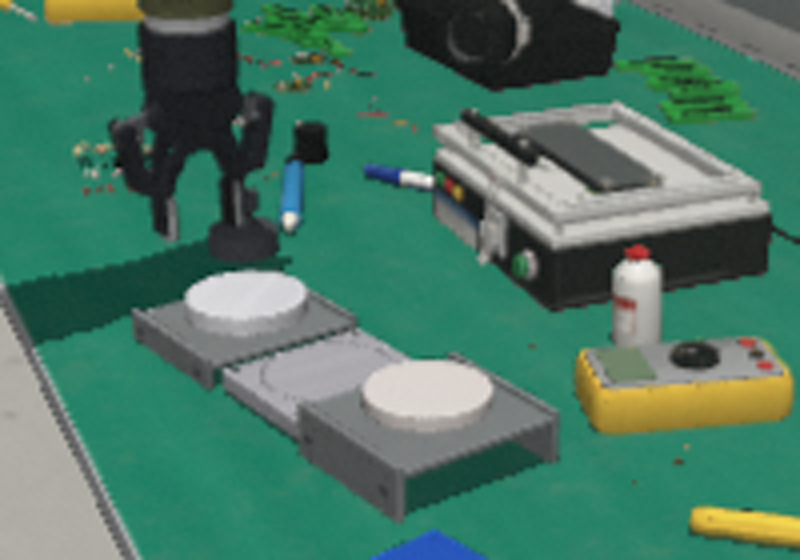

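View pics/top1.png

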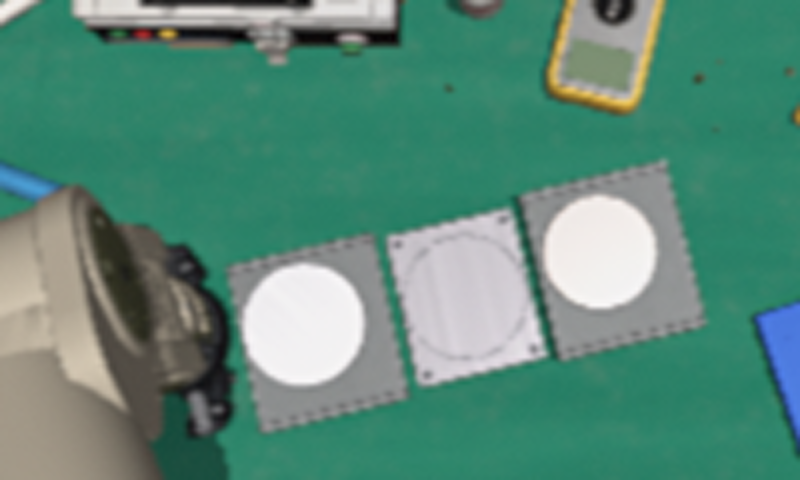

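The side view shows the left fingertip ending near pixel (242.5,180) and the right one hidden against the weight. I'll triangulate its height.

```bash
python3 - <<'E'
from h import *
g=load("/tmp/side1.npz")
x=np.array([.969,.245]); y=np.array([-.245,.969]); T=np.array([444.1,258.4])
for lat in(25,32,39):
  for fw in(-11,0):
    p=T-x*lat+y*fw
    # z where the ray at row 180 (col free) meets this vertical line: use projection
    Rm=R.from_rotvec(g["rotation"]).as_matrix()
    out=[]
    for z in(60,65,70,75,80,85,90):
        c=Rm.T@(np.r_[p,z]-g["position"]); out.append((z,round(float(g["fx"]*c[0]/c[2]+g["cx"]),1),round(float(g["fy"]*c[1]/c[2]+g["cy"]),1)))
    print(lat,fw,out)
P=cloud(g); 
for v in range(172,186,2): print(v,[P[v,u].round(0).tolist() for u in (240,242,244)])
E
```

```text
25 -11 [(60, 244.7, 183.2), (65, 244.6, 181.7), (70, 244.5, 180.2), (75, 244.4, 178.8), (80, 244.3, 177.3), (85, 244.1, 175.8), (90, 244.0, 174.4)]
25 0 [(60, 243.0, 182.1), (65, 242.9, 180.7), (70, 242.8, 179.2), (75, 242.7, 177.8), (80, 242.5, 176.3), (85, 242.4, 174.9), (90, 242.3, 173.4)]
32 -11 [(60, 242.7, 183.7), (65, 242.6, 182.2), (70, 242.5, 180.7), (75, 242.4, 179.3), (80, 242.3, 177.8), (85, 242.2, 176.3), (90, 242.1, 174.8)]
32 0 [(60, 241.1, 182.6), (65, 240.9, 181.2), (70, 240.8, 179.7), (75, 240.7, 178.3), (80, 240.6, 176.8), (85, 240.5, 175.3), (90, 240.4, 173.9)]
39 -11 [(60, 240.8, 184.2), (65, 240.7, 182.7), (70, 240.6, 181.2), (75, 240.5, 179.8), (80, 240.3, 178.3), (85, 240.2, 176.8), (90, 240.1, 175.3)]
39 0 [(60, 239.1, 183.1), (65, 239.0, 181.7), (70, 238.9, 180.2), (75, 238.8, 178.8), (80, 238.6, 177.3), (85, 238.5, 175.8), (90, 238.4, 174.3)]
172 [[410.0, 239.0, 101.0], [416.0, 241.0, 99.0], [484.0, 494.0, 2.0]]
174 [[410.0, 242.0, 93.0], [416.0, 243.0, 92.0], [479.0, 474.0, 2.0]]
176 [[410.0, 246.0, 85.0], [415.0, 240.0, 86.0], [421.0, 237.0, 86.0]]
178 [[409.0, 241.0, 80.0], [415.0, 240.0, 79.0], [421.0, 238.0, 79.0]]
180 [[450.0, 422.0, 1.0], [414.0, 241.0, 72.0], [464.0, 419.0, 0.0]]
182 [[445.0, 402.0, 1.0], [450.0, 396.0, 3.0], [458.0, 398.0, 1.0]]
184 [[441.0, 387.0, -0.0], [447.0, 382.0, 1.0], [454.0, 381.0, 0.0]]
```

```bash
python3 -m creep '{"xyz":[[0,0,-20],[0,0,-20],[0,0,-5.5],[1.1,-5.9,0],[0.8,-3.9,0],[0.8,-3.9,0],[1.1,-5.9,0],[1.1,-5.9,0],[1.1,-5.9,0],[1.1,-5.9,0],[1.1,-5.9,0],[1.1,-5.9,0]],"twist":[[0,0,0],[0,0,0],[0,0,0],[0,0,0],[0,0,0],[0,0,0],[0,0,0],[0,0,0],[0,0,0],[0,0,0],[0,0,0],[0,0,0]],"fingers":[0.18,0.18,0.18,0.18,0.18,0.18,0.18,0.18,0.18,0.18,0.18,0.18]}'
python3 snap.py 2 side top
```

```text
t: 2.12
tool_pos: [454.2, 209.0, 198.1]
ee_rot: [-3.116, -0.387, -0.003]
wrist_force: [-0.9, 5.8, 3.5]
finger_gap: 50.5
2.2167 [454.3 208.3 197.9] [3.118e+00 3.850e-01 3.000e-03] [0.5 1.8 1.4] 50.6
tool x-axis yaw 14.075070583976915
```

View pics/side2.png

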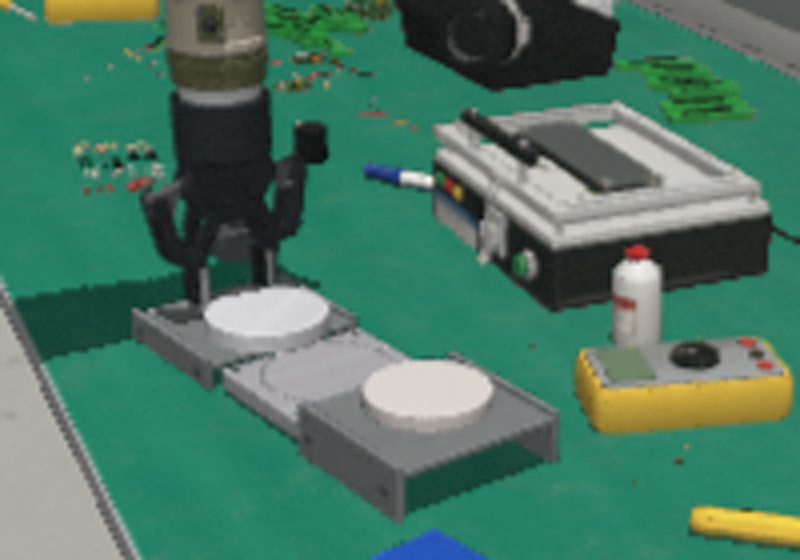

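View pics/top2.png

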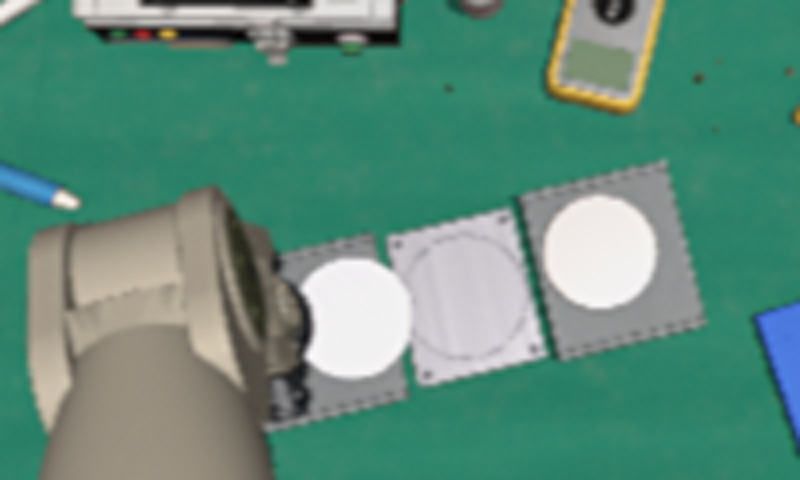

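The spreader sits in the cradle at top crop (357,318) and its leading edge has reached the gap. I'll push on.

```bash
python3 -m creep '{"xyz":[[1.2,-6.2,0],[1.2,-6.2,0],[1.2,-6.2,0],[1.2,-6.2,0],[1.2,-6.2,0],[1.2,-6.2,0],[1.2,-6.2,0],[1.2,-6.2,0],[1.2,-6.2,0],[1.2,-6.2,0],[1.2,-6.2,0],[0.8,-4,0]],"twist":[[0,0,0],[0,0,0],[0,0,0],[0,0,0],[0,0,0],[0,0,0],[0,0,0],[0,0,0],[0,0,0],[0,0,0],[0,0,0],[0,0,0]],"fingers":[0.18,0.18,0.18,0.18,0.18,0.18,0.18,0.18,0.18,0.18,0.18,0.18]}'
python3 snap.py 3 side top
```

```text
t: 3.22
tool_pos: [467.5, 136.7, 197.4]
ee_rot: [-3.117, -0.387, -0.0]
wrist_force: [-1.0, 5.1, 3.1]
finger_gap: 50.2
3.3167 [467.7 136.4 197.3] [ 3.117  0.385 -0.   ] [-0.1  1.3  1.6] 50.5
tool x-axis yaw 14.095454832473562
```

View pics/side3.png

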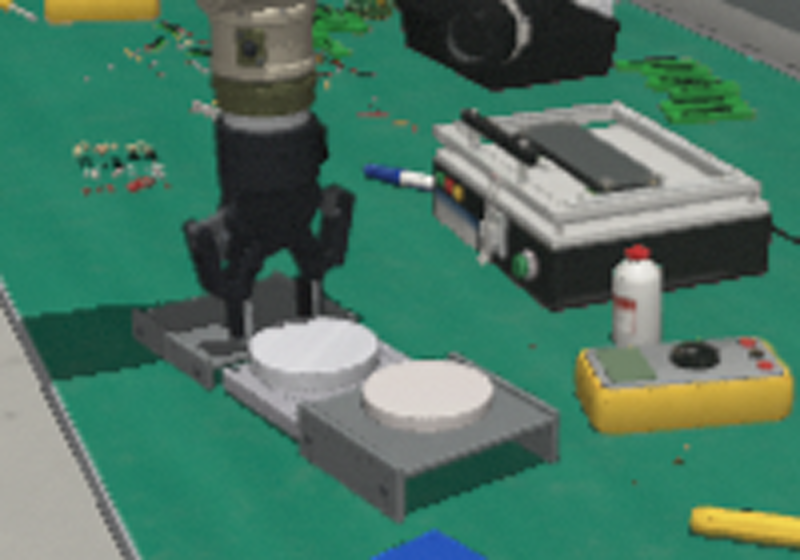

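View pics/top3.png

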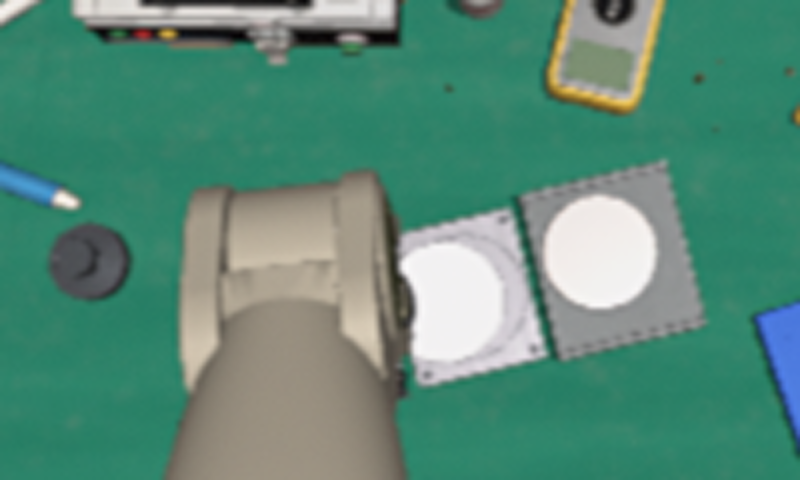

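The spreader is now on the plate, at top crop (452,302), about 15 mm short of the ring centre. I'll measure it.

```bash
cat > disc.py <<'E'
from m import *
C=np.array([484.3,69.0]); th=np.radians(14.3); X=np.array([np.cos(th),np.sin(th)]); Y=np.array([-X[1],X[0]])
def ring(f,box,z,rad,thr,show=None,ymin=-1e9,ymax=1e9):
    u0,u1,v0,v1=box; c=f["color"].astype(int); m=np.zeros((400,640),np.uint8)
    m[v0:v1,u0:u1]=(c.min(2)>thr)[v0:v1,u0:u1]
    cs,_=cv2.findContours(m,cv2.RETR_EXTERNAL,cv2.CHAIN_APPROX_NONE)
    k=max(cs,key=cv2.contourArea)[:,0]
    k=k[(k[:,0]>u0)&(k[:,0]<u1-1)&(k[:,1]>v0)&(k[:,1]<v1-1)]
    p=world(f,k,z)[:,:2]; yy=(p-C)@Y; p=p[(yy>ymin)&(yy<ymax)]
    r=least_squares(lambda q:np.hypot(*(p-q[:2]).T)-rad,p.mean(0),loss='soft_l1').x
    res=np.hypot(*(p-r).T)-rad
    print("centre",r.round(1),"plate frame",((r-C)@X).round(1),((r-C)@Y).round(1),"rms",res.std().round(2),len(p))
    return r
E
python3 - <<'E'
from disc import *
f=load("/tmp/top3.npz")
for t in(222,230,236):
  for rd in(45.5,46.5): ring(f,(280,322,205,262),36,rd,t,ymax=15)
E
```

```text
centre [478.8  85.3] plate frame -1.3 17.2 rms 1.27 40
centre [478.3  86.6] plate frame -1.4 18.6 rms 1.26 40
centre [479.1  86.8] plate frame -0.6 18.5 rms 0.84 39
centre [478.7  88. ] plate frame -0.7 19.8 rms 1.01 39
centre [478.9  87.4] plate frame -0.7 19.2 rms 0.85 38
centre [478.4  88.6] plate frame -0.9 20.4 rms 1.05 38
```

```bash
python3 -m creep '{"xyz":[[1.2,-4.8,0],[1,-3.9,0],[0.8,-3,0],[0.5,-2,0],[0.5,-1.5,0],[0.3,-1,0],[0,0,0],[0,0,0]],"twist":[[0,0,0],[0,0,0],[0,0,0],[0,0,0],[0,0,0],[0,0,0],[0,0,0],[0,0,0]],"fingers":[0.18,0.18,0.18,0.18,0.18,0.18,0.18,0.18]}'
python3 snap.py 4 side top; python3 - <<'E'
from disc import *
f=load("/tmp/top4.npz")
for t in(222,230,236):
  for rd in(45.5,46.5): ring(f,(280,322,205,262),36,rd,t,ymax=25)
E
```

```text
t: 3.98
tool_pos: [471.9, 120.6, 197.1]
ee_rot: [3.117, 0.387, -0.0]
wrist_force: [-0.9, 2.7, 0.8]
finger_gap: 50.7
4.0833 [471.8 120.7 197.1] [ 3.117  0.387 -0.   ] [-1.2  1.9  1.4] 50.7
tool x-axis yaw 14.144657622144983
centre [482.7  68.2] plate frame -1.7 -0.4 rms 8.43 72
centre [482.4  69.3] plate frame -1.7 0.7 rms 8.98 72
centre [482.7  69.2] plate frame -1.5 0.5 rms 8.85 73
centre [482.5  70.4] plate frame -1.4 1.8 rms 9.46 73
centre [483.1  70.1] plate frame -0.9 1.4 rms 9.24 73
centre [482.5  71.4] plate frame -1.1 2.8 rms 9.97 73
```

View pics/top4.png

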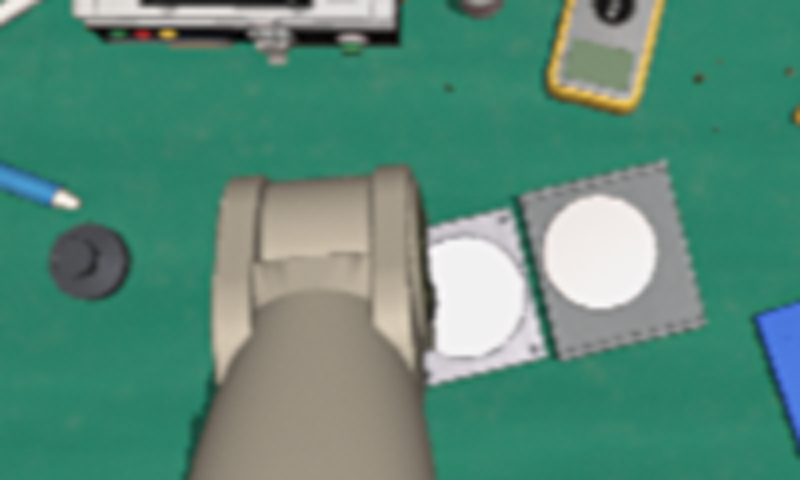

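View pics/side4.png

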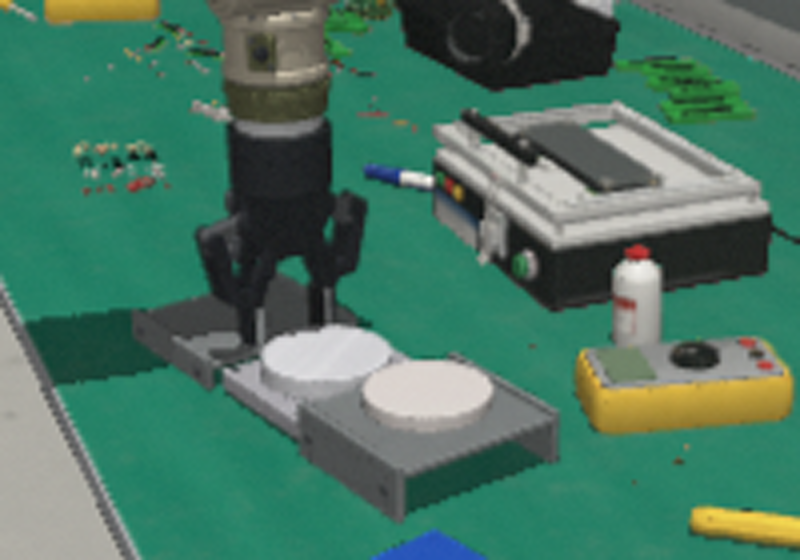

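The spreader looks centred on the ring, but the arm hides part of it. I'll back off, lift and go round behind the ceramic, then measure with a clear view.

```bash
python3 -m creep '{"xyz":[[-2.5,9.7,0],[-2.5,9.7,0],[0,0,35],[0,0,35],[0,0,35],[9.4,-33.6,0],[9.4,-33.6,0],[9.4,-33.6,0],[9.4,-33.6,0],[9.4,-33.6,0],[9.4,-33.6,0],[9.6,-33.6,0]],"twist":[[0,0,0],[0,0,0],[0,0,0],[0,0,0],[0,0,0],[0,0,0],[0,0,0],[0,0,0],[0,0,0],[0,0,0],[0,0,0],[0,0,0]],"fingers":[0.18,0.18,0.18,0.18,0.18,0.18,0.18,0.18,0.18,0.18,0.18,0.18]}'
python3 snap.py 5 side top; python3 - <<'E'
from disc import *
f=load("/tmp/top5.npz")
for t in(222,230,236):
  for rd in(45.5,46.5): ring(f,(270,322,205,262),36,rd,t)
E
```

```text
t: 5.08
tool_pos: [533.2, -95.9, 302.2]
ee_rot: [3.117, 0.388, -0.0]
wrist_force: [1.3, 0.9, 0.9]
finger_gap: 50.6
5.1833 [534.6 -98.7 302.2] [3.116e+00 3.790e-01 3.000e-03] [-0.2  1.2 -0.1] 50.3
tool x-axis yaw 13.86716249956502
centre [482.3  66.6] plate frame -2.5 -1.8 rms 3.3 27
centre [481.8  65.7] plate frame -3.3 -2.6 rms 3.29 27
centre [481.6  66.5] plate frame -3.2 -1.8 rms 2.87 27
centre [481.1  65.5] plate frame -4.0 -2.6 rms 2.86 27
centre [480.8  66.7] plate frame -4.0 -1.4 rms 2.87 26
centre [480.2  65.7] plate frame -4.8 -2.1 rms 2.86 26
```

View pics/top5.png

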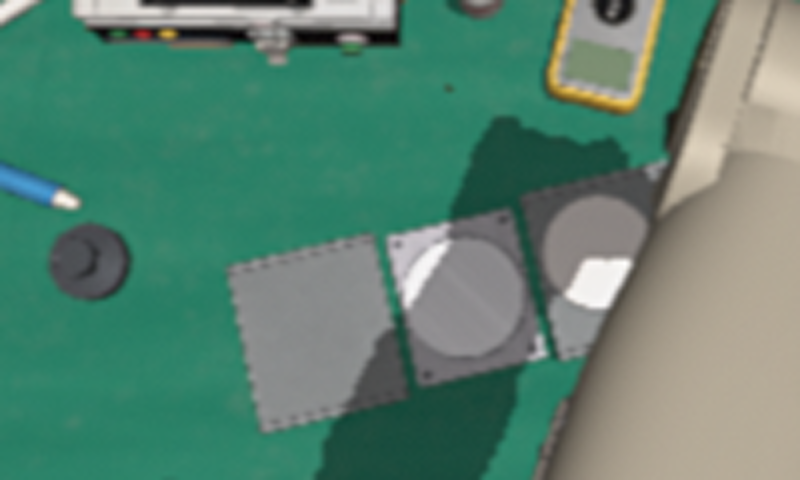

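View pics/side5.png

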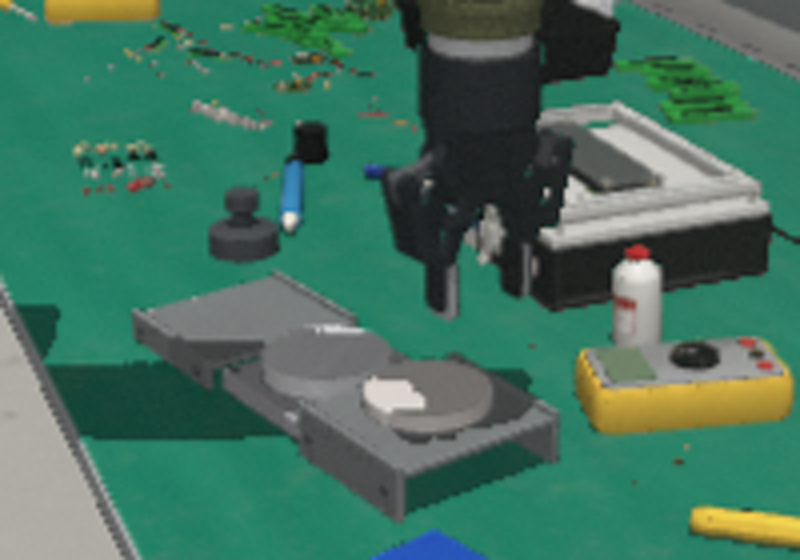

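The spreader is in shadow here, at about top crop (463,298), so I'll fit its edge with Canny.

```bash
cat >> disc.py <<'E'
def edgefit(f,z,rad,c0,tol=7,lo=25,hi=60,dx=None,out=None):
    g=cv2.cvtColor(f["color"],cv2.COLOR_RGB2GRAY)
    e=cv2.Canny(g,lo,hi); v,u=np.nonzero(e[150:290,200:400]); v+=150;u+=200
    p=world(f,np.c_[u,v],z)[:,:2]; c=np.array(c0,float)
    for t in(tol,5,3.5,3):
        k=abs(np.hypot(*(p-c).T)-rad)<t
        if k.sum()<8: break
        c=least_squares(lambda q:np.hypot(*(p[k]-q[:2]).T)-rad,c,loss='soft_l1').x
    k=abs(np.hypot(*(p-c).T)-rad)<3; a=np.degrees(np.arctan2(*((p[k]-c)[:,::-1].T)))
    print("edge centre",c.round(1),"plate frame",((c-C)@X).round(1),((c-C)@Y).round(1),"n",k.sum(),"sectors",np.histogram(a,8,(-180,180))[0])
    if out:
        vis=f["color"][:,:,::-1].copy(); vis[v[k],u[k]]=(0,0,255); cv2.imwrite(out,cv2.resize(vis[195:275,225:365],None,fx=5,fy=5,interpolation=0))
    return c
E
python3 - <<'E'
from disc import *
f=load("/tmp/top5.npz");g=load("/tmp/side5.npz")
for r in(47,48,49): edgefit(f,36,r,C,out="pics/edge5.png")
for c0 in([482,67],[486,71]):edgefit(f,36,48,c0,lo=12,hi=30)
edgefit(g,36,48,C)
f0=load("/tmp/top0.npz"); edgefit(f0,37,48,[460,196]); edgefit(f0,49,45,[518.5,-38.8]); edgefit(f0,20,50,C,lo=12,hi=30)
edgefit(f0,20,50,C,lo=8,hi=20)
E
```

```text
edge centre [483.5  70. ] plate frame -0.6 1.2 n 102 sectors [14 13 10 13 13 12 13 14]
edge centre [483.5  70.1] plate frame -0.5 1.2 n 104 sectors [14 13 13 12 13 11 14 14]
edge centre [484.1  70.4] plate frame 0.2 1.4 n 90 sectors [14 12 12  7 11  7 14 13]
edge centre [483.5  70.1] plate frame -0.5 1.2 n 104 sectors [14 13 13 12 13 11 14 14]
edge centre [483.5  70.1] plate frame -0.5 1.2 n 104 sectors [14 13 13 12 13 11 14 14]
edge centre [484.9  69.9] plate frame 0.8 0.7 n 52 sectors [ 5  8  2  8  4  8 10  7]
edge centre [460.4 196.4] plate frame 8.3 129.3 n 112 sectors [14 15 14 14 13 15 13 14]
edge centre [518.8 -38.4] plate frame 6.9 -112.6 n 102 sectors [12 13 12 13 13 14 12 13]
edge centre [482.3  65.8] plate frame -2.7 -2.6 n 74 sectors [11 11  8  6 13 11  3 11]
edge centre [482.3  65.8] plate frame -2.7 -2.6 n 74 sectors [11 11  8  6 13 11  3 11]
```

View pics/edge5.png

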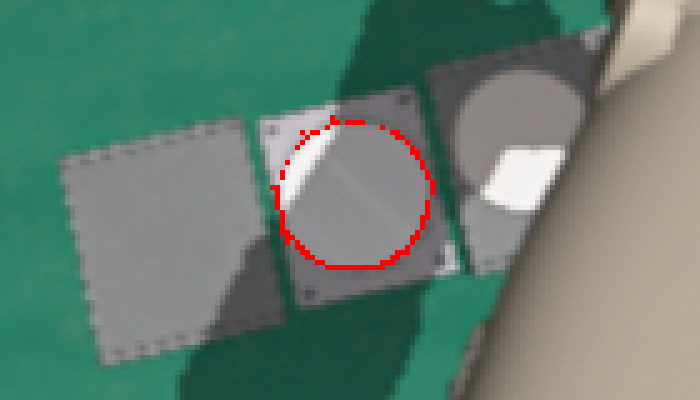

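The fitted spreader centre is (483.5,70.1), about 1 mm from the plate centre. I'll check the plate centre again using the screws, the ring and the side view.

```bash
python3 - <<'E'
from disc import *
f=load("/tmp/top0.npz")
k=np.array([(397,245),(503,217),(428,375),(533,349)],float); k=(k+.5)/4-.5+[180,160]
w=world(f,k,20)[:,:2]; print(w.round(1),w.mean(0))
# ring: restrict edges to well inside plate
g=cv2.cvtColor(f["color"],cv2.COLOR_RGB2GRAY).astype(np.float32)
bh=cv2.morphologyEx(cv2.GaussianBlur(g,(3,3),0),cv2.MORPH_BLACKHAT,np.ones((7,7)))
v,u=np.mgrid[205:262,270:325]; p=world(f,np.c_[u.ravel(),v.ravel()],20)[:,:2]; wt=bh[v.ravel(),u.ravel()]
d=p-C; lx=d@X; ly=d@Y; ok=(abs(lx)<56)&(abs(ly)<47.5)&(wt>4)&(np.hypot(lx,ly)>42)&(np.hypot(lx,ly)<56)
for r in(49,50): 
  s=least_squares(lambda q:np.sqrt(wt[ok])*(np.hypot(*(p[ok]-q).T)-r),C,loss='soft_l1').x; print(s,ok.sum())
z=cv2.resize(f["color"][200:266,268:328,::-1],None,fx=9,fy=9,interpolation=2); cv2.imwrite("pics/plate0.png",z)
# side plate rect
c=load("/tmp/side0.npz"); cv2.imwrite("pics/platesd0.png",cv2.resize(c["color"][185:255,225:345,::-1],None,fx=6,fy=6,interpolation=2))
E
```

```text
[[525.7 124.7]
 [549.3  39. ]
 [421.3  97.6]
 [442.5  13.7]] [484.70382669  68.73817689]
[484.58896753  69.52584232] 184
[484.88633211  69.5659424 ] 184
```

View pics/plate0.png

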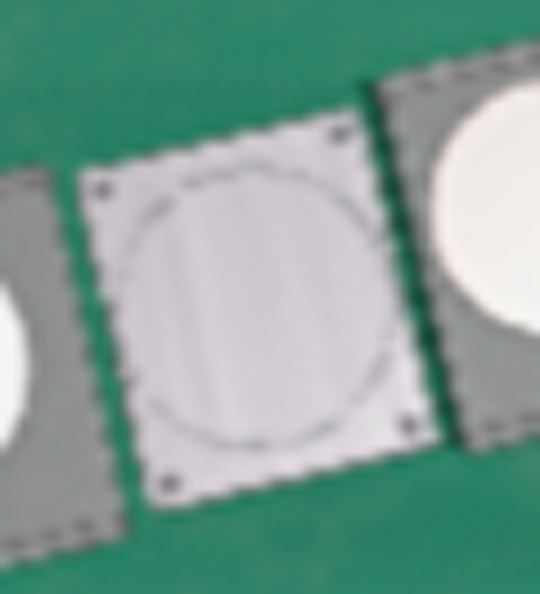

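```bash
python3 -m creep '{"xyz":[[0,0,-30],[0,0,-30],[0,0,-22],[0,0,-9],[0,0,0],[0,0,0]],"twist":[[0,0,0],[0,0,0],[0,0,0],[0,0,0],[0,0,0],[0,0,0]],"fingers":[0.18,0.18,0.18,0.18,0.18,0.18]}'
python3 snap.py 6 side
```

```text
t: 5.68
tool_pos: [533.1, -94.3, 211.6]
ee_rot: [3.117, 0.388, -0.0]
wrist_force: [-0.5, 0.7, 0.7]
finger_gap: 50.4
5.7333 [533.5 -94.5 212.3] [3.117e+00 3.880e-01 2.000e-03] [ 1.2  0.2 -0.1] 50.5
tool x-axis yaw 14.197569249746564
```

View pics/side6.png

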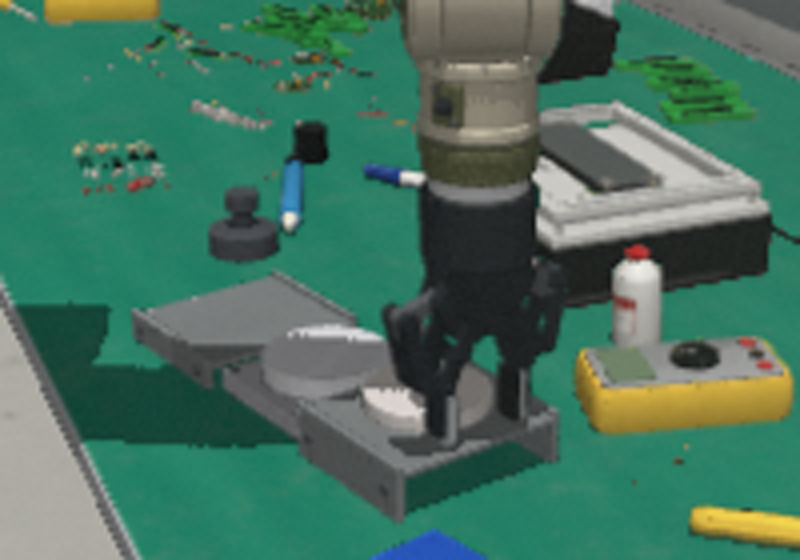

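The fingers are lowered just above the high table, straddling the line behind the ceramic (crop tips at (440,435) and (515,415)). Now a slow approach, then a gentle push.

```bash
python3 -m creep '{"xyz":[[-0.6,1.9,0],[-0.6,1.9,0],[-0.3,1,0],[-0.3,1,0],[-0.3,1,0],[-0.3,1,0],[-0.3,1,0],[-0.3,1,0],[-0.3,1,0],[-0.6,1.9,0],[-0.6,1.9,0],[-0.6,1.9,0]],"twist":[[0,0,0],[0,0,0],[0,0,0],[0,0,0],[0,0,0],[0,0,0],[0,0,0],[0,0,0],[0,0,0],[0,0,0],[0,0,0],[0,0,0]],"fingers":[0.18,0.18,0.18,0.18,0.18,0.18,0.18,0.18,0.18,0.18,0.18,0.18]}'
python3 -m creep '{"xyz":[[-0.9,2.9,0],[-0.9,2.9,0],[-0.9,2.9,0],[-0.9,2.9,0],[-0.9,2.9,0],[-0.9,2.9,0],[-0.9,2.9,0],[-0.9,2.9,0],[-0.9,2.9,0],[-0.9,2.9,0],[-0.6,1.9,0],[-0.3,1,0]],"twist":[[0,0,0],[0,0,0],[0,0,0],[0,0,0],[0,0,0],[0,0,0],[0,0,0],[0,0,0],[0,0,0],[0,0,0],[0,0,0],[0,0,0]],"fingers":[0.18,0.18,0.18,0.18,0.18,0.18,0.18,0.18,0.18,0.18,0.18,0.18]}'
python3 snap.py 7 side top
```

```text
t: 6.73
tool_pos: [527.9, -78.5, 211.3]
ee_rot: [3.117, 0.387, 0.001]
wrist_force: [0.8, -1.0, 0.1]
finger_gap: 50.8
t: 7.73
tool_pos: [517.8, -46.3, 211.2]
ee_rot: [-3.118, -0.387, -0.0]
wrist_force: [0.4, -2.1, 0.2]
finger_gap: 50.3
7.8333 [517.8 -46.3 211.2] [-3.117 -0.387 -0.   ] [ 0.1 -0.8  0.5] 50.4
tool x-axis yaw 14.171105551654138
```

View pics/side7.png

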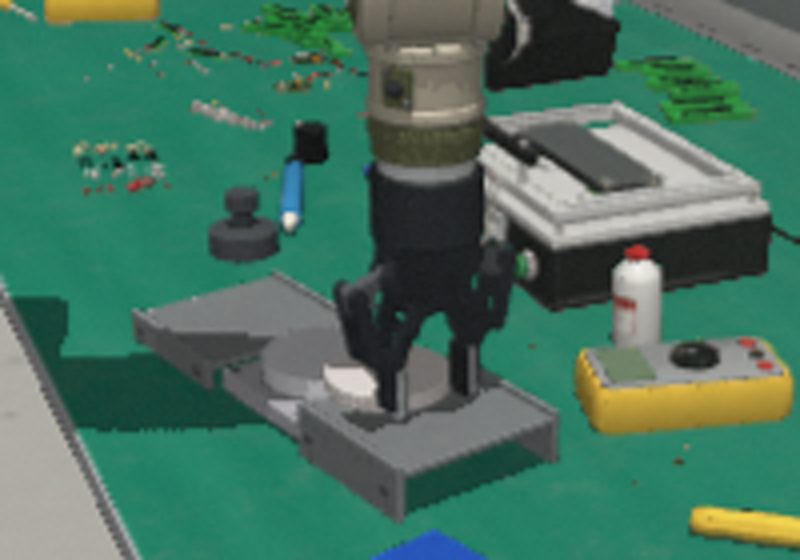

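View pics/top7.png

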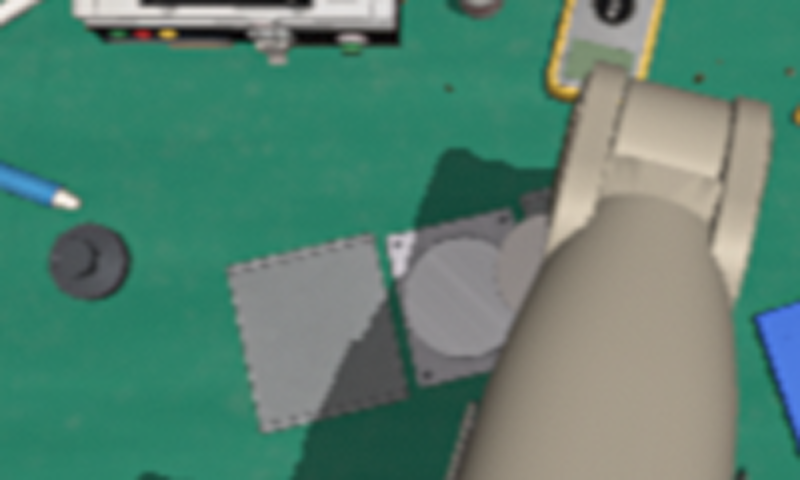

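The ceramic is riding onto the spreader, with only a few newtons on the wrist. I'll keep going gently.

```bash
python3 -m creep '{"xyz":[[-0.8,2.6,0],[-0.8,2.6,0],[-0.8,2.6,0],[-0.8,2.6,0],[-0.8,2.6,0],[-0.8,2.6,0],[-0.8,2.6,0],[-0.8,2.6,0],[-0.8,2.6,0],[-0.8,2.6,0],[-0.8,2.6,0],[-0.8,2.6,0]],"twist":[[0,0,0],[0,0,0],[0,0,0],[0,0,0],[0,0,0],[0,0,0],[0,0,0],[0,0,0],[0,0,0],[0,0,0],[0,0,0],[0,0,0]],"fingers":[0.18,0.18,0.18,0.18,0.18,0.18,0.18,0.18,0.18,0.18,0.18,0.18]}'
python3 -m creep '{"xyz":[[-0.8,2.6,0],[-0.8,2.6,0],[-0.8,2.6,0],[-0.8,2.6,0],[-0.8,2.6,0],[-0.8,2.6,0],[-0.8,2.6,0],[-0.8,2.6,0],[-0.8,2.6,0],[-0.6,1.9,0],[-0.3,1,0],[0,0,0]],"twist":[[0,0,0],[0,0,0],[0,0,0],[0,0,0],[0,0,0],[0,0,0],[0,0,0],[0,0,0],[0,0,0],[0,0,0],[0,0,0],[0,0,0]],"fingers":[0.18,0.18,0.18,0.18,0.18,0.18,0.18,0.18,0.18,0.18,0.18,0.18]}'
python3 snap.py 8 side top
```

```text
t: 8.83
tool_pos: [508.2, -15.2, 211.2]
ee_rot: [-3.118, -0.387, -0.0]
wrist_force: [0.6, -2.1, 0.2]
finger_gap: 50.5
t: 9.83
tool_pos: [500.0, 11.2, 211.1]
ee_rot: [-3.117, -0.388, 0.0]
wrist_force: [0.4, 0.0, 0.6]
finger_gap: 50.4
9.9333 [500.   11.1 211.1] [-3.117 -0.387  0.   ] [ 0.3  0.3 -0. ] 49.9
tool x-axis yaw 14.164830727857556
```

View pics/side8.png

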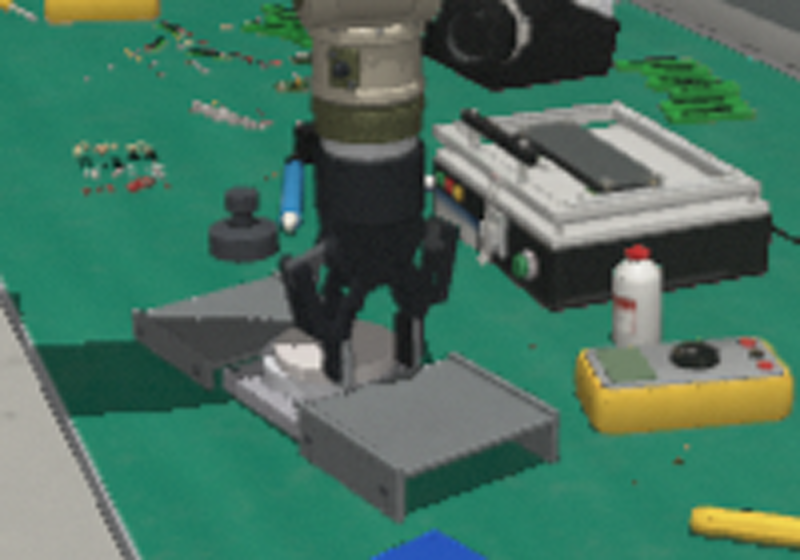

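View pics/top8.png

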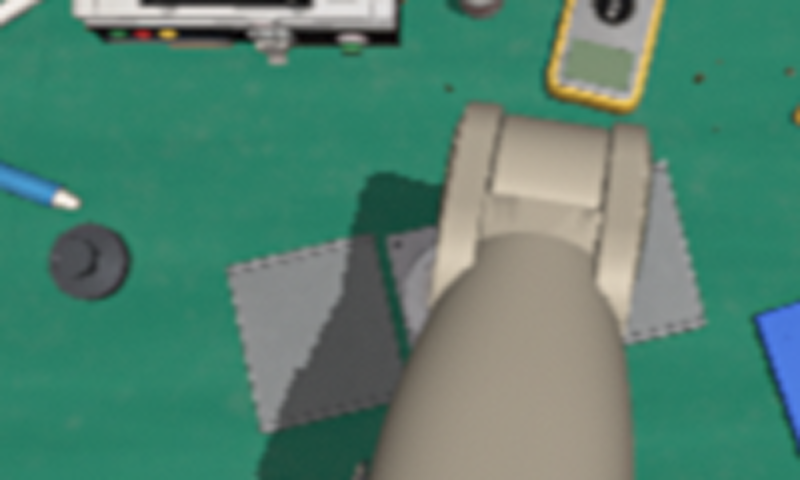

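```bash
python3 -m creep '{"xyz":[[-0.6,1.9,0],[-0.6,1.9,0],[-0.6,1.9,0],[-0.5,1.5,0],[-0.5,1.5,0],[-0.4,1,0],[-0.3,0.8,0],[-0.2,0.7,0],[-0.2,0.6,0],[0,0,0],[0,0,0]],"twist":[[0,0,0],[0,0,0],[0,0,0],[0,0,0],[0,0,0],[0,0,0],[0,0,0],[0,0,0],[0,0,0],[0,0,0],[0,0,0]],"fingers":[0.18,0.18,0.18,0.18,0.18,0.18,0.18,0.18,0.18,0.18,0.18]}'
python3 -m creep '{"xyz":[[0.5,-2,0],[1.2,-4.8,0],[2.4,-9.7,0],[0,-0,20],[0,0,30],[0,0,30],[0,-35,10],[0,-35,10],[0,-35,0],[0,-35,0],[0,-35,0],[0,-35,0]],"twist":[[0,0,0],[0,0,0],[0,0,0],[0,0,0],[0,0,0],[0,0,0],[0,0,0],[0,0,0],[0,0,0],[0,0,0],[0,0,0],[0,0,0]],"fingers":[0.18,0.18,0.18,0.18,0.18,0.18,0.18,0.18,0.18,0.18,0.18,0.18]}'
python3 snap.py 9 side top
```

```text
t: 10.85
tool_pos: [496.3, 22.7, 211.2]
ee_rot: [-3.117, -0.387, 0.0]
wrist_force: [0.6, -1.6, -1.3]
finger_gap: 50.3
t: 11.85
tool_pos: [500.0, -206.4, 311.5]
ee_rot: [3.117, 0.386, 0.001]
wrist_force: [0.6, 1.2, 0.6]
finger_gap: 50.3
11.95 [ 500.5 -209.3  311.3] [3.116e+00 3.770e-01 2.000e-03] [-1.1  1.2 -0.7] 50.6
tool x-axis yaw 13.788120650875772
```

View pics/side9.png

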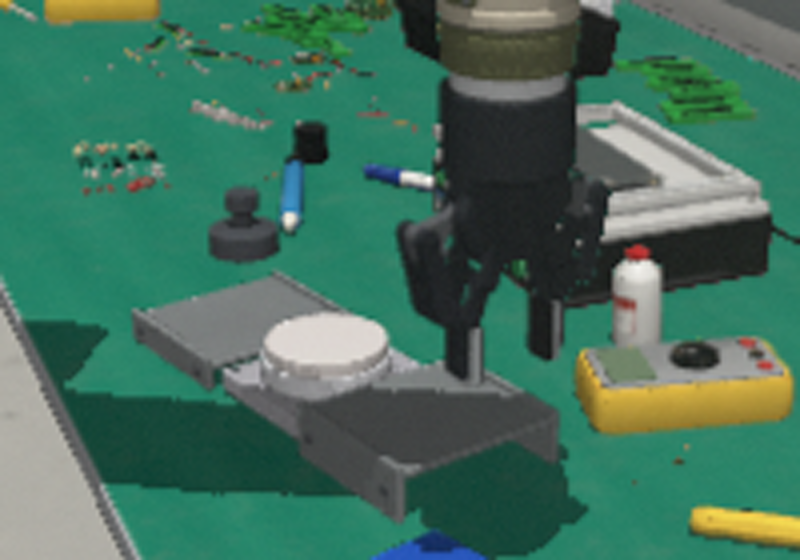

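View pics/top9.png

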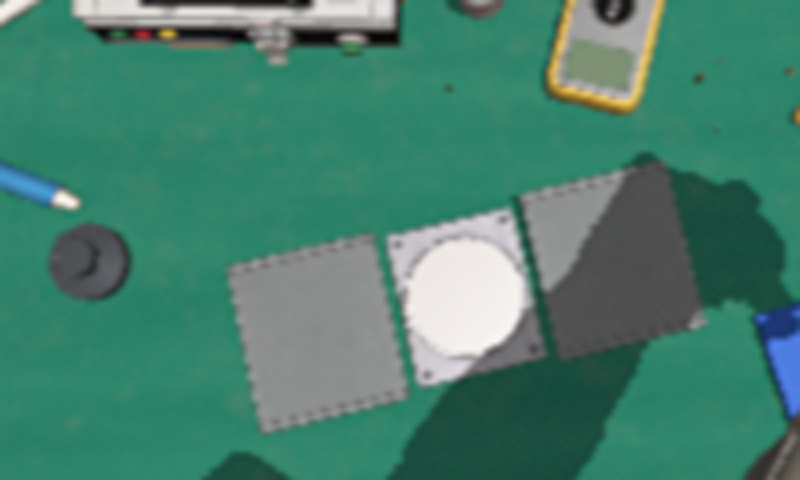

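```bash
python3 - <<'E'
from disc import *
f=load("/tmp/top9.npz");g=load("/tmp/side9.npz")
print("ceramic"); 
for r in(44.5,45.5):edgefit(f,48,r,[484,70],out="pics/edge9.png")
edgefit(g,48,45,[484,70])
c=f["color"].astype(int)
print("weight")
for r in(30,31): edgefit(f,22,r,[510,372])
edgefit(f,56,14.5,[510,374])
P=cloud(f); m=(P[:,:,2]>46)&(P[:,:,2]<62); m[:, :190]=0; m[:,216:]=0; m[:210]=0; m[240:]=0; q=P[m]; print("knob",len(q),q.mean(0))
P=cloud(g); m=(P[:,:,2]>41)&(P[:,:,2]<60)&(abs(P[:,:,0]-510)<30)&(abs(P[:,:,1]-372)<30);q=P[m]; print(len(q),q.mean(0),q.min(0),q.max(0))
E
python3 -c "
import cv2
from h import *
f=load('/tmp/top9.npz');g=load('/tmp/side9.npz')
a=cv2.resize(f['color'][205:245,182:222,::-1],(390,390),interpolation=2);b=cv2.resize(g['color'][160:190,246:276,::-1],(390,390),interpolation=2)
cv2.imwrite('pics/w9.png',np.hstack([a,b]))"
```

```text
ceramic
edge centre [482.2  68. ] plate frame -2.3 -0.5 n 90 sectors [13 10  9 12 14 13  6 13]
edge centre [482.2  68. ] plate frame -2.3 -0.4 n 97 sectors [14 11 10 12 15 14  8 13]
edge centre [483.5  67.7] plate frame -1.1 -1.1 n 71 sectors [ 9 11 11  7  8 11  8  6]
weight
edge centre [508.8 367.3] plate frame 97.5 283.0 n 38 sectors [9 8 8 9 1 0 0 3]
edge centre [509.2 368.6] plate frame 98.1 284.2 n 40 sectors [9 8 9 8 3 0 0 3]
edge centre [506.5 369.1] plate frame 95.7 285.3 n 15 sectors [3 4 4 4 0 0 0 0]
knob 80 [510.50338998 374.42606432  55.11837834]
54 [510.20403075 367.660695    51.35239567] [497.0285328  356.81952077  41.07245505] [527.3074874  392.85327336  59.04527209]
```

View pics/w9.png

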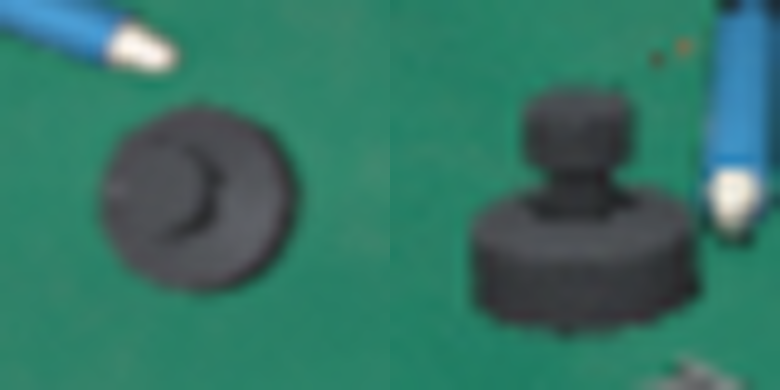

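View pics/edge9.png

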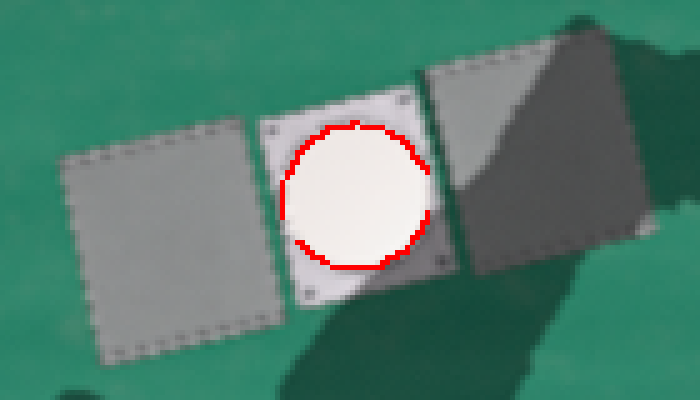

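```bash
python3 -c "
import cv2
from h import *
f=load('/tmp/top9.npz');g=load('/tmp/side9.npz')
a=cv2.resize(f['color'][208:260,270:322,::-1],(400,400),interpolation=2);b=cv2.resize(g['color'][190:226,258:304,::-1],(400,313),interpolation=2)
b=np.vstack([b,np.zeros((87,400,3),np.uint8)])
cv2.imwrite('pics/c9.png',np.hstack([a,b]))"
```

```text
(no output)
```

View pics/c9.png

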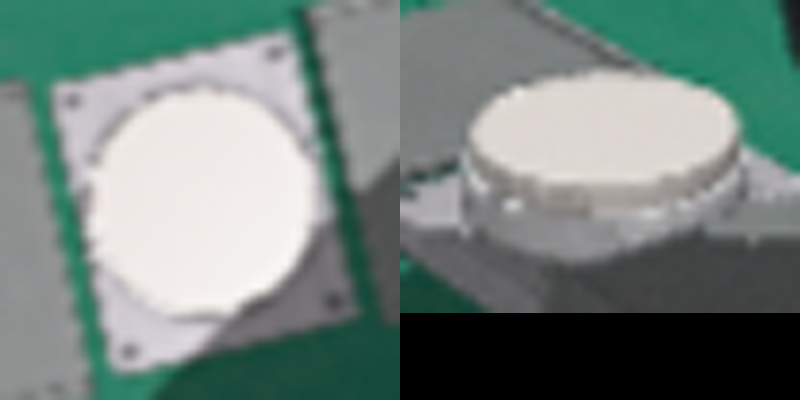

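```bash
python3 - <<'E'
from disc import *
f=load("/tmp/top9.npz");g=load("/tmp/side9.npz")
c=g["color"].astype(int); print(c[205:209,275:290:5].tolist(), c[213:216,280].tolist())
for t in(190,198,205):
    m=np.zeros((400,640),np.uint8); m[195:216,262:302]=(c.min(2)>t)[195:216,262:302]
    m=cv2.morphologyEx(m,cv2.MORPH_OPEN,np.ones((3,3)))
    r,_=circ(g,m,48); print("side",t,r.round(1))
c=f["color"].astype(int); sat=c[:,:,0]-c[:,:,2]; print(c[233,285:315:6].tolist(),c[215:222,297].tolist(),c[233,316:322].tolist())
for t in(228,234,238):
    m=np.zeros((400,640),np.uint8); m[210:260,275:318]=((c[:,:,0]>t)&(sat>2))[210:260,275:318]
    m=cv2.morphologyEx(m,cv2.MORPH_CLOSE,np.ones((3,3)));m=cv2.morphologyEx(m,cv2.MORPH_OPEN,np.ones((3,3)))
    r,_=circ(f,m,48); print("top",t,r.round(1))
E
```

```text
[[[221, 214, 210], [220, 214, 210], [221, 214, 210]], [[220, 214, 210], [220, 214, 209], [220, 213, 210]], [[220, 214, 209], [221, 215, 210], [220, 215, 209]], [[220, 214, 210], [220, 215, 210], [220, 216, 210]]] [[163, 156, 153], [164, 160, 159], [148, 148, 148]]
side 190 [483.5  67.5  40.5]
side 198 [482.8  66.4  39.3]
side 205 [482.6  64.7  37.5]
[[238, 232, 230], [239, 234, 231], [242, 236, 234], [243, 238, 236], [242, 238, 236]] [[201, 194, 201], [209, 203, 210], [199, 194, 201], [181, 178, 184], [193, 187, 190], [227, 221, 218], [239, 233, 230]] [[76, 85, 81], [85, 86, 86], [81, 82, 82], [79, 79, 80], [81, 82, 82], [80, 81, 81]]
top 228 [482.1  68.   42.2]
top 234 [482.5  67.7  41.7]
top 238 [480.2  65.2  39.3]
```

```bash
python3 - <<'E'
from disc import *
g=load("/tmp/side9.npz");f=load("/tmp/top9.npz")
# radial gradient profile in both views about assumed centre, at given height
from scipy.ndimage import map_coordinates
def proj(f,P):
    c=R.from_rotvec(f["rotation"]).inv().apply(P-f["position"]); return f["fx"]*c[:,0]/c[:,2]+f["cx"],f["fy"]*c[:,1]/c[:,2]+f["cy"]
gr=cv2.cvtColor(f["color"],cv2.COLOR_RGB2GRAY).astype(float)
rr=np.arange(40,56,1.0)
for a in range(0,360,30):
    P=np.c_[484.2+rr*np.cos(np.radians(a)),69.5+rr*np.sin(np.radians(a)),np.full(len(rr),42)]
    u,v=proj(f,P); print(a,map_coordinates(gr,[v,u],order=1).astype(int))
E
```

```text
0 [231 228 225 219 210 201 193 188 183 179 184 188 192 196 200 203]
30 [229 227 220 209 200 191 185 180 177 178 184 190 194 198 200 202]
60 [229 225 219 209 197 185 173 172 173 177 182 188 193 197 199 200]
90 [229 222 216 204 188 171 158 150 141 134 130 127 123 118 113 107]
120 [235 235 234 233 230 227 218 211 203 192 173 155 137 123 113 105]
150 [237 235 233 230 225 220 215 210 205 201 197 197 199 201 202 203]
180 [241 240 239 239 229 218 207 194 180 167 169 181 193 202 206 210]
210 [243 243 243 236 223 206 187 161 136 111  97  96  97  99 104 108]
240 [243 243 243 241 234 225 213 192 166 142 119 110 105 101 101 104]
270 [241 241 240 239 233 227 220 210 199 188 176 165 154 141 125 109]
300 [239 239 238 230 221 210 197 184 174 167 164 163 160 157 144 130]
330 [236 235 234 229 224 217 210 202 196 191 192 194 196 199 199 200]
```

The side view shows the ceramic on the spreader with an even ledge all round, and the top view shows a spreader rim visible on every side. The offset between the two is about 1–2 mm, so both are good. The weight is at (510,373), and I'm moving over it now with the gripper open.

```bash
python3 -m creep '{"xyz":[[0.8,40,0],[0.8,40,0],[0.8,40,0],[0.8,40,0],[0.8,40,0],[0.8,40,0],[0.8,40,0],[0.8,40,0],[0.8,40,0],[0.8,40,0],[0.8,40,0],[0.8,40,0]],"twist":[[0,0,0],[0,0,0],[0,0,0],[0,0,0],[0,0,0],[0,0,0],[0,0,0],[0,0,0],[0,0,0],[0,0,0],[0,0,0],[0,0,0]],"fingers":[1,1,1,1,1,1,1,1,1,1,1,1]}'
python3 -m creep '{"xyz":[[0.5,40,0],[0,37,0],[0,20,0],[0,0,0],[0,0,0],[0,0,0]],"twist":[[0,0,0],[0,0,0],[0,0,0],[0,0,0],[0,0,0],[0,0,0]],"fingers":[1,1,1,1,1,1]}'
python3 snap.py 10 side
```

```text
t: 12.95
tool_pos: [509.5, 278.1, 311.3]
ee_rot: [-3.118, -0.387, -0.0]
wrist_force: [0.6, -0.1, 0.9]
finger_gap: 85.4
t: 13.45
tool_pos: [510.3, 372.7, 310.9]
ee_rot: [3.117, 0.387, -0.001]
wrist_force: [-0.3, 0.4, -0.5]
finger_gap: 85.3
13.5 [510.5 372.2 311. ] [ 3.117e+00  3.860e-01 -1.000e-03] [-0.3 -0.3  0.3] 85.3
tool x-axis yaw 14.102697704250362
```

View pics/side10.png

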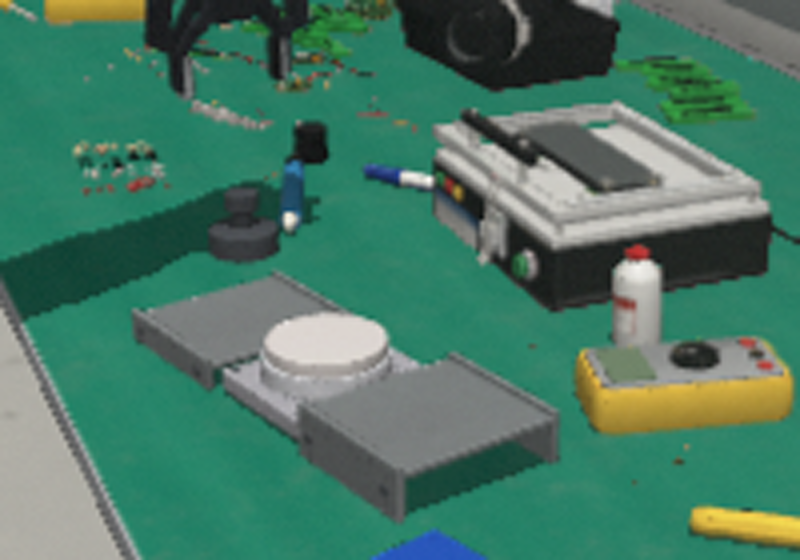

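```bash
python3 -m creep '{"xyz":[[0,0.5,-30],[0,0,-30],[0,0,-25],[0,0,-15],[0,0,-7],[0,0,0]],"twist":[[0,0,0],[0,0,0],[0,0,0],[0,0,0],[0,0,0],[0,0,0]],"fingers":[1,1,1,1,1,1]}'
python3 snap.py 11 side top
python3 - <<'E'
from disc import *
f=load("/tmp/top11.npz");g=load("/tmp/side11.npz")
edgefit(f,48,45,[483,69]);edgefit(f,36,48,[484,70],tol=3);edgefit(g,48,45,[483,69]);edgefit(g,36,48,[484,70],tol=4)
E
```

```text
t: 14.0
tool_pos: [510.1, 372.0, 202.5]
ee_rot: [3.117, 0.384, -0.005]
wrist_force: [-0.3, -1.0, -0.0]
finger_gap: 85.4
14.1 [511.1 373.1 205.2] [-3.118e+00 -3.850e-01 -1.000e-03] [ 0.6 -0.2  0.1] 85.5
tool x-axis yaw 14.085621581876227
edge centre [482.4  68.7] plate frame -1.9 0.2 n 93 sectors [12 10  9 13 13 14  8 14]
edge centre [484.8  70.3] plate frame 0.8 1.1 n 80 sectors [13 11 11  8  8  6 10 13]
edge centre [483.5  67.8] plate frame -1.1 -1.0 n 70 sectors [ 9 11 10  7  8 11  8  6]
edge centre [483.7  65.9] plate frame -1.3 -2.9 n 39 sectors [ 8 10 10  5  2  0  0  4]
```

View pics/side11.png

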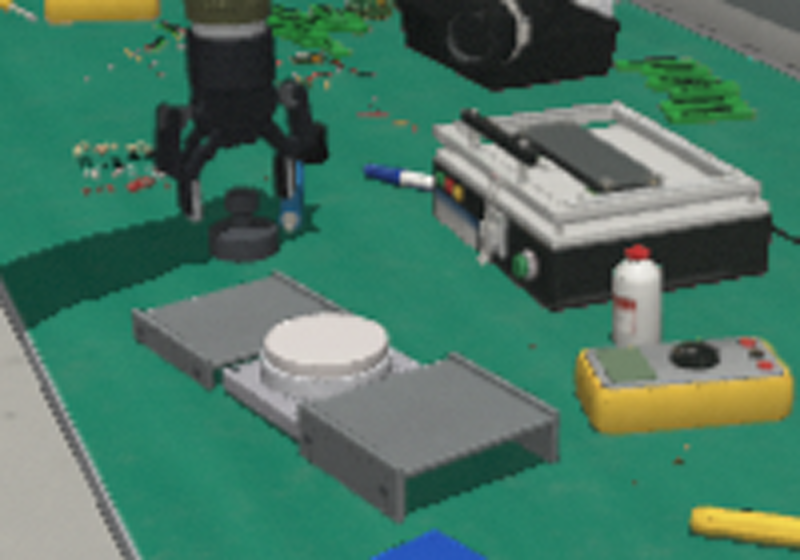

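View pics/top11.png

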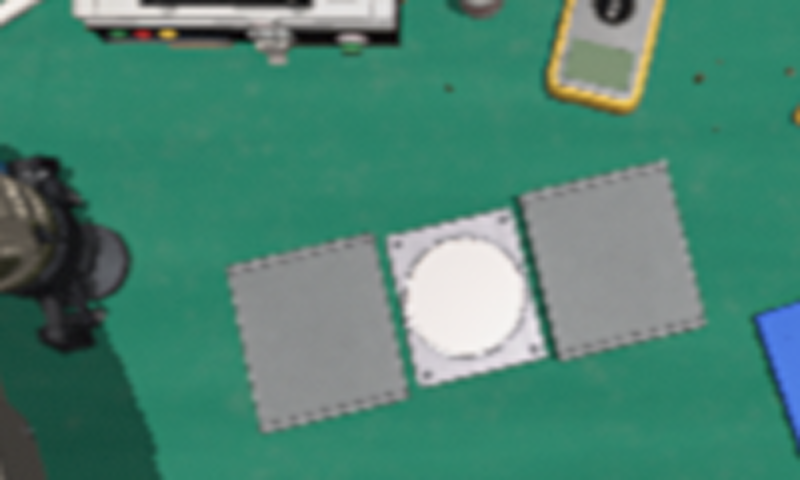

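The knob at crop (243,200) sits midway between the open fingertips (195,210) and (288,210). The unshadowed stack looks concentric on the plate. Closing the gripper.

```bash
python3 -m creep '{"xyz":[[0,0,0],[0,0,0],[0,0,0],[0,0,0],[0,0,0],[0,0,0],[0,0,0],[0,0,0]],"twist":[[0,0,0],[0,0,0],[0,0,0],[0,0,0],[0,0,0],[0,0,0],[0,0,0],[0,0,0]],"fingers":[-1,-1,-1,-1,-1,-1,-1,-1]}'
python3 -m creep '{"xyz":[[0,0,1],[0,0,3],[0,0,10],[0,0,20],[0,0,30],[0,0,30],[0,0,0],[0,0,0]],"twist":[[0,0,0],[0,0,0],[0,0,0],[0,0,0],[0,0,0],[0,0,0],[0,0,0],[0,0,0]],"fingers":[-1,-1,-1,-1,-1,-1,-1,-1]}'
python3 snap.py 12 side top
```

```text
t: 14.77
tool_pos: [511.1, 374.0, 205.3]
ee_rot: [-3.117, -0.387, -0.004]
wrist_force: [1.0, -0.2, 6.4]
finger_gap: 28.1
t: 15.43
tool_pos: [511.0, 374.1, 300.6]
ee_rot: [-3.116, -0.387, -0.006]
wrist_force: [-0.6, 1.3, -4.0]
finger_gap: 27.6
15.5333 [509.9 373.4 297.3] [ 3.117e+00  3.870e-01 -3.000e-03] [-0.1  0.8 -3.1] 27.7
tool x-axis yaw 14.158875797979524
```

View pics/side12.png

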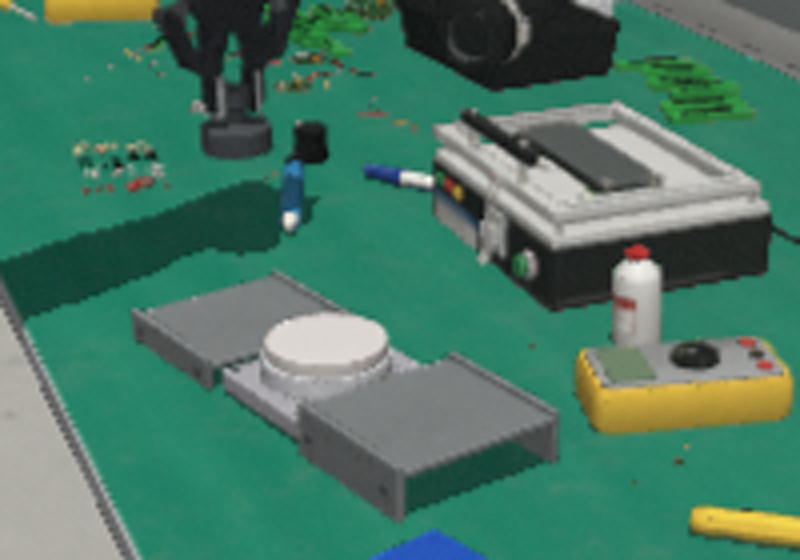

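The weight is lifted upright, with the foot at crop (237,138). I'll carry it over the stack.

```bash
python3 -m creep '{"xyz":[[-1,-12,0],[-2,-24,0],[-2.7,-30,0],[-2.7,-30,0],[-2.7,-30,0],[-2.7,-30,0],[-2.7,-30,0],[-2.7,-30,0],[-2.7,-30,0],[-2.4,-28,0],[-1.7,-20,0],[-0.7,-10,0]],"twist":[[0,0,0],[0,0,0],[0,0,0],[0,0,0],[0,0,0],[0,0,0],[0,0,0],[0,0,0],[0,0,0],[0,0,0],[0,0,0],[0,0,0]],"fingers":[-1,-1,-1,-1,-1,-1,-1,-1,-1,-1,-1,-1]}'
python3 -m creep '{"xyz":[[0,0,-25],[0,0,-15],[0,0,0],[0,0,0],[0,0,0]],"twist":[[0,0,0],[0,0,0],[0,0,0],[0,0,0],[0,0,0]],"fingers":[-1,-1,-1,-1,-1]}'
python3 snap.py 13 side top
```

```text
t: 16.53
tool_pos: [482.2, 67.1, 296.7]
ee_rot: [3.118, 0.383, -0.006]
wrist_force: [-0.2, 0.0, -2.9]
finger_gap: 27.8
t: 16.95
tool_pos: [483.7, 69.8, 258.4]
ee_rot: [-3.117, -0.388, 0.001]
wrist_force: [0.6, -0.7, -2.6]
finger_gap: 27.5
17.05 [484.3  69.9 259.1] [3.117e+00 3.880e-01 2.000e-03] [ 0.2  0.1 -1.6] 27.9
tool x-axis yaw 14.184532936861618
```

View pics/side13.png

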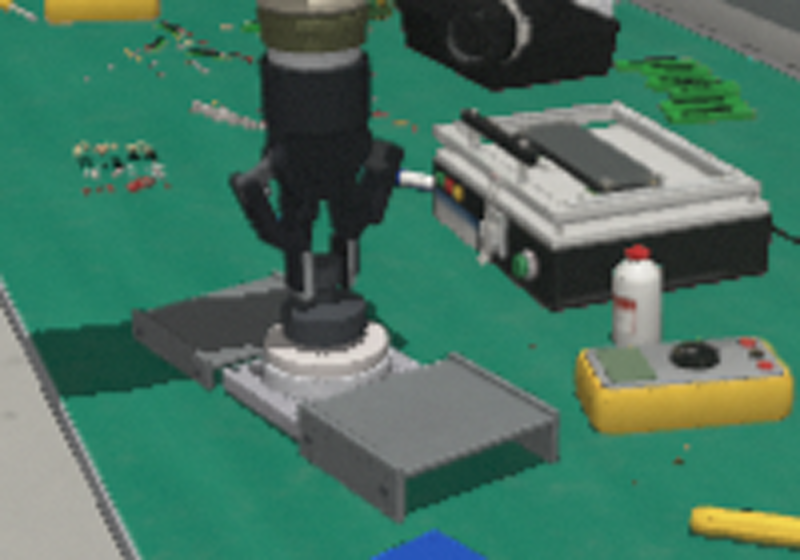

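View pics/top13.png

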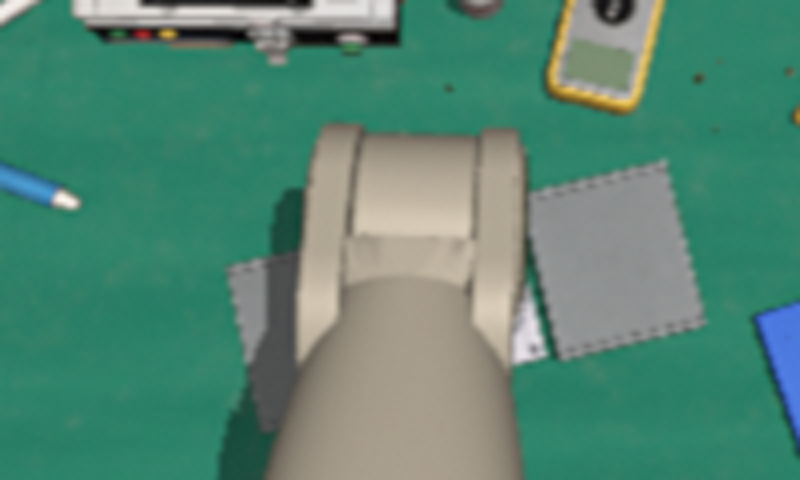

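```bash
python3 - <<'E'
from disc import *
g=load("/tmp/side13.npz"); P=cloud(g); c=g["color"].astype(int)
m=np.zeros((400,640),bool); m[194:207,268:296]=True
m&=(c.max(2)<95)&(P[:,:,2]>52)&(P[:,:,2]<73)&(abs(P[:,:,0]-484)<40)&(P[:,:,1]<70)
q=P[m]; print(len(q),q.min(0),q.max(0))
for R_ in(31,):
    s=least_squares(lambda k:np.hypot(*(q[:,:2]-k).T)-R_,[484,69],loss='soft_l1'); print("foot centre",s.x,np.std(s.fun))
# same check for ceramic rim from side pre (calibrates the method)
g=load("/tmp/side11.npz"); P=cloud(g)
m=np.zeros((400,640),bool); m[195:217,262:300]=True
m&=(P[:,:,2]>38)&(P[:,:,2]<46)&(abs(P[:,:,0]-484)<60)&(P[:,:,1]<60)&(P[:,:,1]>0); q=P[m]
s=least_squares(lambda k:np.hypot(*(q[:,:2]-k).T)-45,[484,69],loss='soft_l1'); print("ceramic rim",len(q),s.x,np.std(s.fun))
E
```

```text
124 [452.00972485  36.67439263  53.89161188] [513.62103791  67.57159249  72.93792316]
foot centre [483.06261797  71.0385434 ] 1.9025645326228529
ceramic rim 77 [483.71668371  69.22083315] 6.046286178937273
```

```bash
python3 -m creep '{"xyz":[[-0.3,-1.8,0],[0,0,-1],[0,0,-1],[0,0,-1],[0,0,-0.5],[0,0,-0.5],[0,0,0],[0,0,0]],"twist":[[0,0,0],[0,0,0],[0,0,0],[0,0,0],[0,0,0],[0,0,0],[0,0,0],[0,0,0]],"fingers":[-1,-1,-1,-1,-1,-1,-1,-1]}'
python3 snap.py 14 side
```

```text
t: 17.72
tool_pos: [483.5, 67.9, 254.2]
ee_rot: [-3.118, -0.387, 0.0]
wrist_force: [-0.4, 0.7, -2.7]
finger_gap: 27.9
17.7667 [483.5  67.9 254.2] [-3.118 -0.387 -0.   ] [-0.2  0.2 -2.9] 27.9
tool x-axis yaw 14.153729913168137
```

View pics/side14.png

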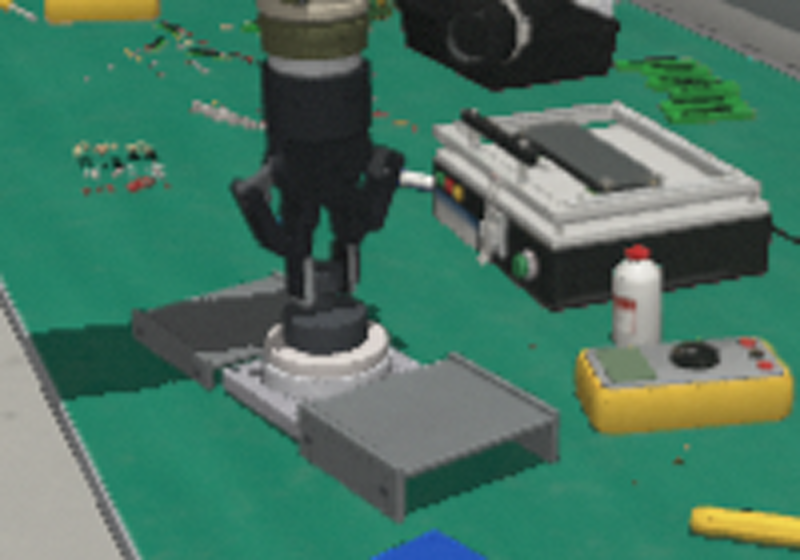

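```bash
python3 -m creep '{"xyz":[[0,0,-0.3],[0,0,-0.3],[0,0,-0.3],[0,0,0]],"twist":[[0,0,0],[0,0,0],[0,0,0],[0,0,0]],"fingers":[-1,-1,-1,-1]}'
python3 -m creep '{"xyz":[[0,0,-0.3],[0,0,-0.3],[0,0,0]],"twist":[[0,0,0],[0,0,0],[0,0,0]],"fingers":[-1,-1,-1]}'
```

```text
t: 18.1
tool_pos: [483.5, 67.9, 253.4]
ee_rot: [3.118, 0.387, 0.0]
wrist_force: [-0.8, -0.0, -2.2]
finger_gap: 27.5
t: 18.35
tool_pos: [483.6, 67.9, 253.2]
ee_rot: [3.118, 0.387, 0.001]
wrist_force: [-1.2, -0.4, 3.7]
finger_gap: 27.9
```

The weight has touched down (+3.7 N). Releasing and retreating.

```bash
python3 -m creep '{"xyz":[[0,0,0],[0,0,0],[0,0,0],[0,0,0],[0,0,0],[0,0,0],[0,0,0],[0,0,10],[0,0,20],[0,0,30],[0,0,30],[0,0,30]],"twist":[[0,0,0],[0,0,0],[0,0,0],[0,0,0],[0,0,0],[0,0,0],[0,0,0],[0,0,0],[0,0,0],[0,0,0],[0,0,0],[0,0,0]],"fingers":[0,0.5,0.8,0.8,0.8,0.8,0.8,0.8,0.8,0.8,0.8,0.8]}'
python3 -m creep '{"xyz":[[0,35,0],[0,35,0],[0,35,0],[0,35,0],[0,35,0],[0,35,0],[0,35,0],[0,35,0],[0,0,0],[0,0,0],[0,0,0]],"twist":[[0,0,0],[0,0,0],[0,0,0],[0,0,0],[0,0,0],[0,0,0],[0,0,0],[0,0,0],[0,0,0],[0,0,0],[0,0,0]],"fingers":[0.8,0.8,0.8,0.8,0.8,0.8,0.8,0.8,0.8,0.8,0.8]}'
python3 snap.py 15 side top
```

```text
t: 19.35
tool_pos: [483.1, 67.9, 374.7]
ee_rot: [-3.118, -0.387, 0.0]
wrist_force: [1.2, 0.5, -0.0]
finger_gap: 77.0
t: 20.27
tool_pos: [483.2, 347.8, 372.9]
ee_rot: [3.117, 0.388, -0.0]
wrist_force: [0.3, -0.5, -0.5]
finger_gap: 76.4
20.3667 [483.6 346.9 373.1] [3.118 0.385 0.   ] [-0.5 -0.1  0.4] 76.3
tool x-axis yaw 14.084548140528808
```

View pics/side15.png

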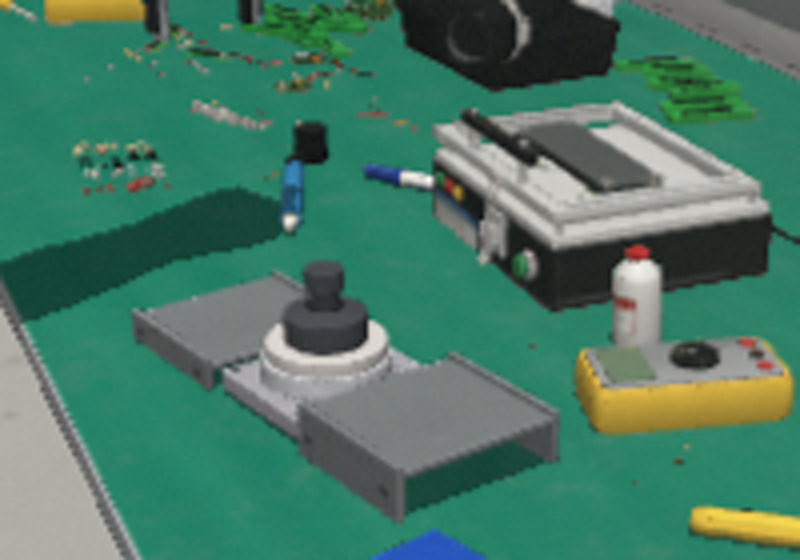

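View pics/top15.png

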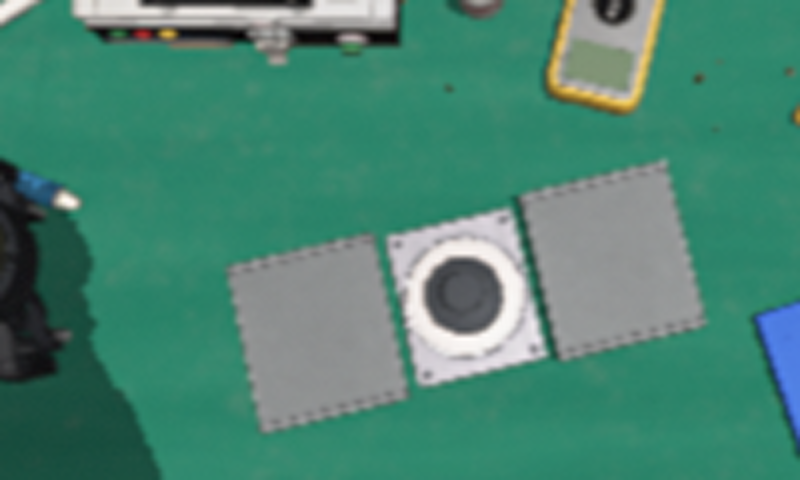

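```bash
python3 - <<'E'
from disc import *
f=load("/tmp/top15.npz");g=load("/tmp/side15.npz")
print("ceramic");edgefit(f,48,45,[483,69]);edgefit(g,48,45,[483,69])
c=f["color"].astype(int); m=np.zeros((400,640),np.uint8); m[218:250,280:312]=(c.max(2)<150)[218:250,280:312]
print("weight foot z70",circ(f,m,70)[0]); print("z48",circ(f,m,48)[0])
E
```

```text
ceramic
edge centre [482.4  68.7] plate frame -1.9 0.2 n 94 sectors [12 10  9 13 14 14  8 14]
edge centre [483.4  67.5] plate frame -1.2 -1.3 n 59 sectors [ 9 11 10  7  5  6  5  6]
weight foot z70 [482.61456079  68.53841289  28.59440363]
z48 [484.13432067  69.49815638  29.14640602]
```

```bash
python3 - <<'E'
from h import *
a=load("/tmp/top0.npz")["color"].astype(int);b=load("/tmp/top15.npz")["color"].astype(int)
d=abs(a-b).max(2)
for n,(u0,u1,v0,v1) in dict(spool=(425,458,230,257),cutters=(410,442,162,207),meter=(313,352,138,190),flux=(290,308,146,166),blue=(365,415,228,278)).items(): print(n,d[v0:v1,u0:u1].max())
from workcell import bot; print(bot.job_done())
E
```

```text
spool 5
cutters 7
meter 7
flux 20
blue 7
the job is handed in; nothing more can be done
None
```

The heat-spreader stack is built on the plate and the job is handed in, at about 20 s of the 69 s allowed. I slid the metal disc onto the plate and then the ceramic gently onto it. The weight went on last, set down with about 4 N at the wrist.

- **Spreader:** its fitted centre was about 1 mm from the plate's before the ceramic went on. A later side-view fit of its rim disagreed by about 3 mm, but it used few edge points and I did not rely on it.
- **Ceramic:** it lies about 2 mm from the plate's centre. Its offset from the spreader came out at 1–2.5 mm depending on the view and method; I left it, because another nudge would have been no finer than the measurement.
- **Weight:** it stands upright, within about 1 mm of the ceramic's centre. The robot is clear of everything.
- **Bystanders:** the spool, cutters, multimeter and blue look-alike show no change in the top picture from start to end. The bottle shows a slightly larger pixel difference, but the arm never went near it.

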